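# Stand the brass spire on its base and slide it to the drilling place

## Robot

A 7-joint arm with a two-finger parallel gripper is mounted at the origin on the work surface. World frame = base frame: x ahead of the robot, y to its left, z up, the work surface at z = 0. Lengths are in mm, angles in rad, forces in N, time in s.
With the tool pointing down it reaches from about 425 to 875 mm from the base axis. Payload 4.7 kg.
Tool frame: the origin (TCP) lies midway between the tips of the shut fingers; the grasp point (between the pads) lies ctrl.tcp_to_grasp behind it (ctrl.tcp_to_grasp is the distance from the TCP to the grasp point, in mm); z points along the fingers, y is the direction in which the jaws open and shut (so a half turn about z gives the same grasp; the last joint's range is limited). The gripper opens to 87 mm and grips with 3 to 60 N. Pads are 19 mm wide; open, the fingers measure 117 mm over their backs; the gripper's body (75 mm by 190 mm) begins 51 mm behind the grasp point.
Start: joints at [-1.295, 0.321, -0.07, 1.45, 0.023, 1.371, -0.057], TCP at [168.26, 627.865, 222.587] pointing down, gripper open.
Joint ranges: [-2.86, 2.86], [-0.3, 2.09], [-1.38, 1.24], [0.06, 2.45], [-1.56, 4.7], [0.09, 2.05], [-2.69, 2.69]. Speed limits (rad/s): [2.57, 2.57, 3.14, 3.14, 3.14, 3.14, 3.14].

## Interface

Orientations are given as a unit quaternion [x, y, z, w].
In Python, from station import ctrl gives the robot as it stands.
- The arm moves only by the tool step_arm, never from a script. Its argument "targets" is a list of rows, each an object with "jaw": the closure, from 0 (fully open) to 1 (shut); "xyz": the shift along the world's x, y, z normalised to -1 to 1, where 1 is 0.4 m, a list of three; "turn": the turn about the world's z normalised to -1 to 1, where 1 is 90 degrees. In form: [{"jaw": jaw, "xyz": [tx, ty, tz], "turn": turn}, ...]. A call has 1 to 5 rows; each row is the pose to reach, as a shift and turn from the pose commanded when the call began; what a row does not reach only later rows make up. A row lasts 1/12 s, in which the tool goes at most 41.7 mm and 7.16 degrees, less where a joint would pass 70% of its speed; a pose out of reach is approached as far as the arm can. A call with a number of a shift or a turn outside -1 to 1 is refused whole. A call with a gripper value outside its range is refused whole. The fingers move at their own pace and stop on an object; the grip force is fixed at half the most. Time passes only in rows, so rows that repeat a pose let the fingers close. It gives the time, the measured TCP pose, the force and the opening at its end, in the units of the state.
- ctrl.read_state(): the state, without advancing time (a new reading comes with each control period).
- ctrl.grab_frame(name): name is "side" or "top"; returns a dict with "pixels" (384x512x3 uint8, red, green, blue), "intrinsics" (3x3 intrinsics, pixels), "k1" (the pictures are not rectified: a ray, as slopes to the right and down, at radius r is drawn at 1 + k1 r^2 times it, then the intrinsics apply), "camera_from_world" (4x4, takes a point from world to camera coordinates). Camera axes: x right, y up, looking along -z (the intrinsics and any distortion apply to the point x, -y, -z); pixel columns grow to the right and rows downward; lengths in mm; the calibration is good to about 2 mm. A picture is of the moment at which its call begins. There is no depth.
- ctrl.finish_job(): hands the job in, once; it reports no verdict.
The state is a dict: "time_s": time; "q": joint angles; "qvel": joint speeds; "effort": joint torques, N m; "position": TCP position; "ee_rot": TCP orientation; "wrist_force": force on the tool from outside, world axes, zero at the start; "torque": the same for the moment, N m; "grip_width": finger opening in mm.
Only numpy, scipy, OpenCV 4.12 (cv2) and the standard library are available. Lean on these libraries where they do the work, as an engineer would, in place of code of your own. Each camera call takes 0.05 s, during which the arm holds its last target.

## Task

Take the brass spire out of its sloping wooden cradle, set it gently upright on its narrow steel foot inside the red ring on the steel base bar, let go and check for a good second that it stands still by itself. Then slide the bar flat along the bench, without lifting it and without touching the spire, until the whole bar lies inside the blue painted outline (either way round). Finish with the spire still standing upright in the ring, and leave the other things on the bench where they are.

Things in the scene. Friction and masses are not known exactly. Their poses are not given: they have to be found in the camera images.
- cradle: fixed wooden cradle, base board 150 (x) x 80 (y) x 12 mm, origin under the board's centre on the bench. Two V rests and a stop under the collar carry the spire sloping up towards the cradle's +x at 40 degrees above level; the spire's origin lies at x -35, z 60 mm in this frame. The higher V rest ends 75 mm along the spire from its origin, so the neck sticks out free beyond it, open on both sides and above.
- spire: loose turned brass spire, round about its own z (towards the tip), 150 mm from its origin to its tip, about 0.5 kg with its foot; origin at the centre of its brass underside. Base 30 mm across, collar 30 mm across from 60 to 76 mm up, straight neck 20 mm across from 84 to 140 mm, rounded tip. Starts lying in the cradle, 50 degrees from upright.
- spire_neck (a point): point on the spire's axis in the middle of its neck's free part, 110 mm from the spire's origin; a good place to grip (20 mm across). z axis along the spire, towards the tip
- spire_base (a point): the spire's origin: centre of its brass underside, z axis towards the tip. Below it a stiff screw carries a flat steel foot disc, 30 mm across, 8 mm thick; the screw is out by a different amount each time, so the foot's underside lies anywhere from 18 to 48 mm below this point: not measured, feel for it when setting down. The screw does not move in use
- bar: loose flat steel base bar, 150 (x) x 54 (y) x 14 mm, about 0.9 kg, lying flat on the bench; origin under its centre. The red ring is at its +x end; its bare -x end is clear for gripping across the 54 mm or pushing
- bar_center (a point): centre of the steel bar, 7 mm above its underside; axes as the bar's
- bar_ring (a point): centre of the red ring (50 mm across) on the bar's top face, 42 mm from the bar's centre towards its +x end, 14 mm above its underside
- outline: blue rectangle painted on the bench (flat, no step), 176 (x) x 80 (y) mm inside its 6 mm lines; origin at its centre on the bench, x along its length. To the left or right of the bar, with the cradle on the other side
- hammer: bench hammer, red handle, lying at the left of the work; bystander
- wrench: steel open-ended wrench lying at the right of the work; bystander
- tape: tape measure standing on edge, black case with yellow round faces, 65 x 35 x 60 high; bystander, origin under its centre
- pebble_a: grey-white marble pebble, 60 across, 23 high, lying beyond the cradle; bystander, origin under its centre
- pebble_b: white pebble, 60 across, 23 high, lying beyond the painted outline; bystander, origin under its centre
- mug: white mug, 72 across, 85 high; bystander, origin under its centre
- offcut: aluminium offcut bar 120 x 30 x 12 lying just before the cradle; bystander, origin under its centre
Things that resemble listed ones, but are neither listed nor needed, are in the scene too. Leave any orange or purple look-alike of the bar alone.

How it is judged (in metres and radians):
On the way:
1. the spire has stood free and still for a second, upright inside the ring on the bar, untouched (horizontal distance between spire_base and bar_ring below 0.012 m and angle between spire_base's own z axis and vertical below 0.05 rad and z of spire_base in the frame of bar_ring between 0.014 and 0.052 m and angular speed of spire below 0.15 rad/s and linear speed of spire below 0.02 m/s and contact force between the fingers and spire below 0.05 N and contact force between spire and bar above 1 N and linear speed of bar below 0.01 m/s), for 1 s.
At the end, for the whole second after the job is handed in: Spire upright (0.05 rad), still and untouched, standing on the bar with its axis within 12 mm of the ring's centre; bar flat on the bench, at rest, its centre within 15 mm of the outline's centre along each outline axis and its length within 0.15 rad of the outline's, either way round (all of step 1 and x of bar_center in the frame of outline between -0.015 and 0.015 m and y of bar_center in the frame of outline between -0.015 and 0.015 m and angle between the x axis of bar and the x axis of outline, either way round below 0.15 rad and height (world z) of bar below 0.004 m and angle between bar's own z axis and vertical below 0.03 rad).
It fails at once if the spire is pressed or banged onto the bar with more than 30 N (contact force between spire and bar above 30 N).
It fails at once if the spire drops or topples: faster than 0.15 m/s while low over the resting bar (its base within 52 mm of the bar's top, inside or near the ring) (linear speed of spire above 0.15 m/s and z of spire_base in the frame of bar_ring below 0.052 m and horizontal distance between spire_base and bar_ring below 0.03 m and linear speed of bar below 0.05 m/s).
It fails at once if the bar is lifted (more than 12 mm off the bench) or tipped (height (world z) of bar above 0.012 m or angle between bar's own z axis and vertical above 0.2 rad).
It fails at once if the spire is touched while the bar is more than 40 mm from where it started (distance of bar from where it was at the start of the episode above 0.04 m and contact force between the fingers and spire above 0.3 N).
It fails at once if another thing on the bench is shifted more than 30 mm (distance of any of hammer, wrench, tape, pebble_a, pebble_b, mug, offcut from where it was at the start of the episode above 0.03 m).
It also fails if it takes over 61 s, if anything falls off the work surface, if the arm or the gripper's body presses on something with over 40 N, if the wrist force passes 120 N, or if a joint passes its speed limit or range.

## Working session

There is one attempt and no reset: what is moved stays moved. The work goes in short steps, Python scripts to look and compute and a tool call to move; the robot and the scene stay as the last step left them, time stands still between calls to the robot, and variables do not carry over. Pictures are saved under pics/ and viewed, and the job is handed in when it is done.

Besides the shell and the picture viewer there is one more tool, called by a JSON object that holds its "method" and its "body". step_arm: Moves the arm, as the interface text tells. Its arguments: {"type":"object","properties":{"targets":{"type":"array","items":{"type":"object","properties":{"jaw":{"type":"number"},"xyz":{"type":"array","items":{"type":"number"}},"turn":{"type":"number"}}}}},"required":["targets"]}

```bash
ls; mkdir -p pics; cat > h.py <<'E'
import numpy as np, cv2
from station import ctrl
def grab(n,f=None):
    d=ctrl.grab_frame(n)
    if f: cv2.imwrite('pics/'+f,d['pixels'][:,:,::-1])
    return d
def ray(d,uv):
    K=np.array(d['intrinsics'],float);T=np.array(d['camera_from_world'],float)
    uv=np.atleast_2d(np.array(uv,float))
    s=np.c_[(uv[:,0]-K[0,2])/K[0,0],(uv[:,1]-K[1,2])/K[1,1]]
    u=s.copy()
    for _ in range(30): u=s/(1+d['k1']*(u**2).sum(1,keepdims=True))
    dc=np.c_[u[:,0],-u[:,1],-np.ones(len(u))]
    R=T[:3,:3];c=-R.T@T[:3,3]
    return c,dc@R
def onz(d,uv,z):
    c,r=ray(d,uv);t=(z-c[2])/r[:,2]
    return c+t[:,None]*r
def proj(d,P):
    K=np.array(d['intrinsics'],float);T=np.array(d['camera_from_world'],float)
    P=np.atleast_2d(P);p=P@T[:3,:3].T+T[:3,3]
    u=np.c_[p[:,0]/-p[:,2],-p[:,1]/-p[:,2]]
    u=u*(1+d['k1']*(u**2).sum(1,keepdims=True))
    return u@K[:2,:2].T+K[:2,2]
E
python3 - <<'E'
from h import *
for n in('top','side'):
    d=grab(n,n+'0.png'); print(n,d['intrinsics'],d['k1'],d['camera_from_world'])
s=ctrl.read_state()
for k in s: print(k,np.round(s[k],3))
print(ctrl.tcp_to_grasp)
E
```

```text
pics
top [[484.71568989   0.         252.58454379]
 [  0.         484.71568989 197.34512171]
 [  0.           0.           1.        ]] -0.06011921670553998 [[-7.21157573e-03 -9.99938717e-01 -8.39974519e-03  1.81753394e+01]
 [ 9.87430183e-01 -8.44717619e-03  1.57829905e-01 -4.72037930e+02]
 [-1.57891187e-01 -7.15595961e-03  9.87430588e-01 -1.26438798e+03]
 [ 0.00000000e+00  0.00000000e+00  0.00000000e+00  1.00000000e+00]]
side [[456.73156643   0.         258.73197063]
 [  0.         456.73156643 186.65386973]
 [  0.           0.           1.        ]] -0.17302024508835454 [[ 9.03633471e-01 -4.27894013e-01  1.87952897e-02 -4.13423619e+02]
 [ 3.05759843e-01  6.75194807e-01  6.71284508e-01 -2.26280503e+02]
 [-2.99929104e-01 -6.00848306e-01  7.40961434e-01 -1.45003508e+03]
 [ 0.00000000e+00  0.00000000e+00  0.00000000e+00  1.00000000e+00]]
time_s 0.1
q [-1.295  0.322 -0.07   1.452  0.023  1.371 -0.057]
qvel [-0.001 -0.002 -0.    -0.002  0.001 -0.002  0.001]
effort [ 0.0000e+00 -4.9257e+01 -4.0600e-01 -3.1340e+01 -6.4000e-02  4.0000e-02
  0.0000e+00]
position [168.157 627.377 221.587]
ee_rot [ 0.13   0.991 -0.001 -0.   ]
wrist_force [ 0.281 -0.717  0.183]
torque [ 0.017 -0.01   0.001]
grip_width 87.674
18.700000000000003
```

```bash
cd pics; python3 -c "
import cv2
for n in('top0','side0'):
    cv2.imwrite(n+'b.png',cv2.resize(cv2.imread(n+'.png'),(800,600),interpolation=cv2.INTER_CUBIC))"
```

```text
(no output)
```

View pics/top0b.png

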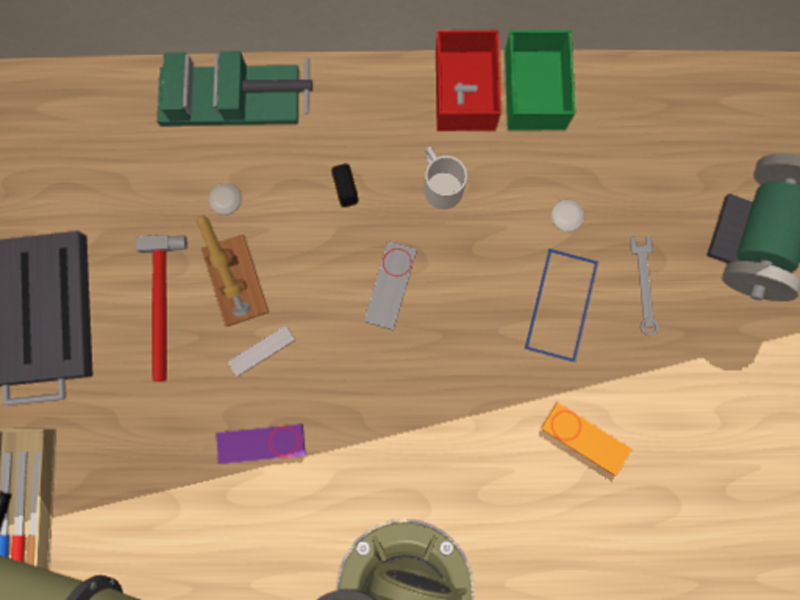

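View pics/side0b.png

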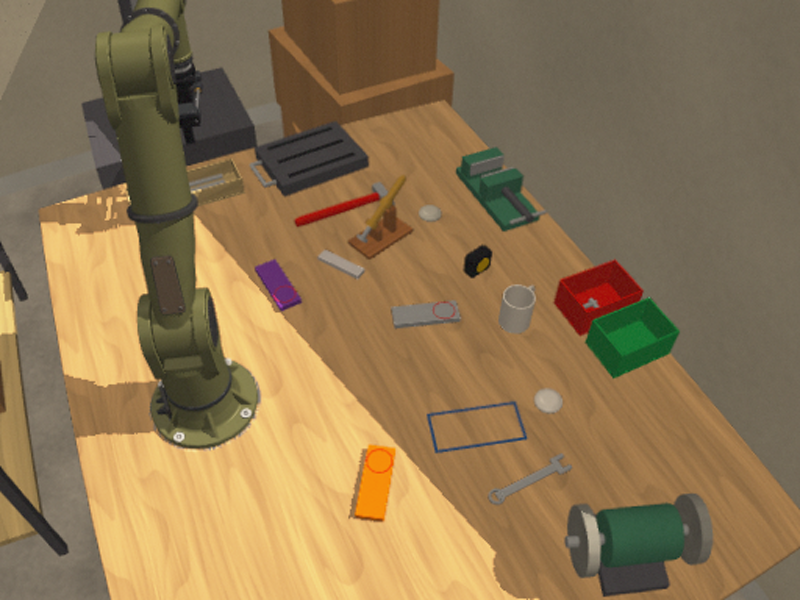

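```bash
python3 - <<'E'
import cv2
t=cv2.imread('pics/top0.png');s=cv2.imread('pics/side0.png')
def c(i,x0,y0,x1,y1,k,f):
    cv2.imwrite('pics/'+f,cv2.resize(i[y0:y1,x0:x1],None,fx=k,fy=k,interpolation=cv2.INTER_CUBIC))
c(t,115,125,185,215,6.5,'c1.png'); c(s,215,105,285,170,8,'c2.png')
c(t,225,145,275,215,8,'c3.png')
E
```

```text
(no output)
```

View pics/c1.png

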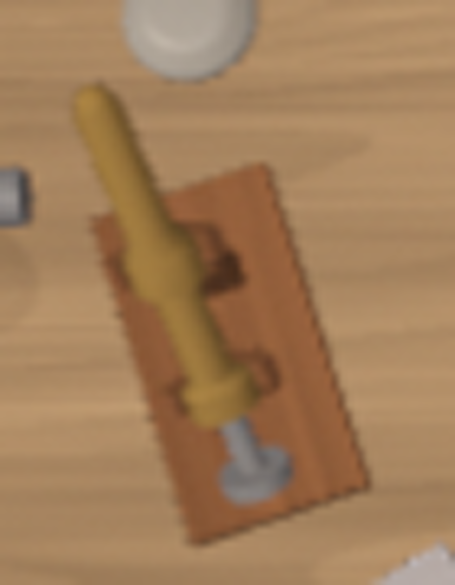

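View pics/c2.png

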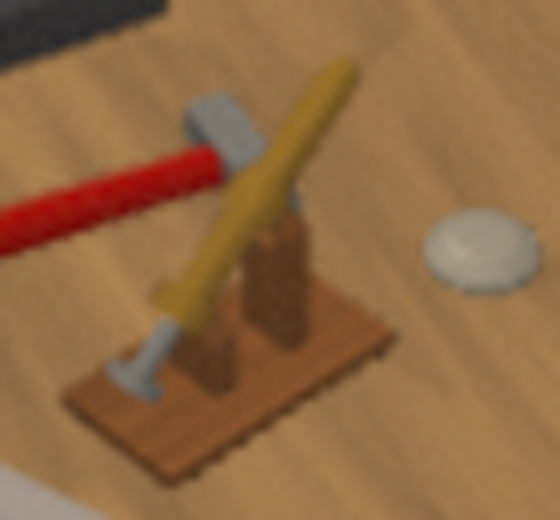

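View pics/c3.png

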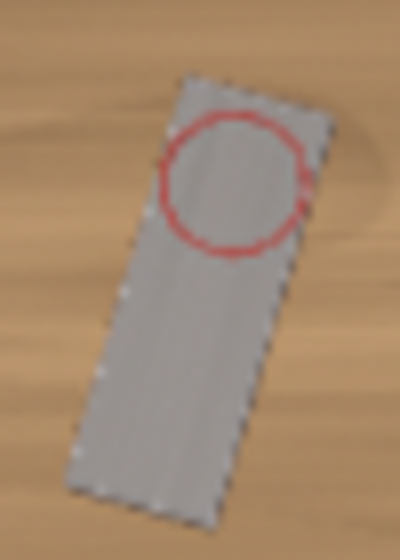

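```bash
cat > m1.py <<'E'
from h import *
def rect(m,d,z,name,box=None):
    cs,_=cv2.findContours(m,cv2.RETR_EXTERNAL,cv2.CHAIN_APPROX_NONE)
    c=max(cs,key=cv2.contourArea).reshape(-1,2)
    P=onz(d,c,z)[:,:2].astype(np.float32)
    (cx,cy),(w,h),a=cv2.minAreaRect(P)
    if w<h: a+=90;w,h=h,w
    print(name,'c',round(cx,1),round(cy,1),'LxW',round(w,1),round(h,1),'ang',round(a,1)); return cx,cy,a
if __name__=='__main__':
    t=grab('top');s=grab('side')
    for n,d in(('top',t),('side',s)):
        im=d['pixels'];hsv=cv2.cvtColor(im,cv2.COLOR_RGB2HSV)
        blue=cv2.inRange(hsv,(100,70,40),(130,255,200))
        roi=np.zeros_like(blue); 
        if n=='top': roi[150:240,330:390]=255
        else: roi[250:300,265:345]=255
        rect(blue&roi,d,0,n+' outline(outer)')
        red=cv2.inRange(hsv,(0,100,60),(8,255,255))|cv2.inRange(hsv,(170,90,60),(180,255,255))
        roi[:]=0
        if n=='top': roi[150:185,235:275]=255
        else: roi[185:215,270:300]=255
        ys,xs=np.nonzero(red&roi)
        P=onz(d,np.c_[xs,ys],14)[:,:2].astype(np.float32)
        e=cv2.fitEllipse(P); print(n,'ring',np.round(e[0],1),np.round(e[1],1))
        roi[:]=0
        if n=='top':
            roi[150:215,228:272]=255
            gray=cv2.inRange(hsv,(0,0,90),(180,60,255))|red
            gray=cv2.morphologyEx(gray&roi,cv2.MORPH_CLOSE,np.ones((3,3)))
            rect(gray,d,14,'bar')
            board=onz(d,np.array([(95,217),(265,165),(370,485),(195,545)])/6.5+[115-.42,125-.42],12)
            print(np.round(board,1),board.mean(0))
            e=board[0]-board[3];f=board[1]-board[2];print(np.degrees(np.arctan2(e[1],e[0])),np.degrees(np.arctan2(f[1],f[0])))
    def tri(a,b):
        c1,r1=ray(t,a);c2,r2=ray(s,b);r1=r1[0]/np.linalg.norm(r1);r2=r2[0]/np.linalg.norm(r2)
        A=np.c_[r1,-r2];x=np.linalg.lstsq(A,c2-c1,rcond=None)[0]
        p=c1+x[0]*r1;q=c2+x[1]*r2;return (p+q)/2,np.linalg.norm(p-q)
    T=lambda x,y:(x/6.5+115-.42,y/6.5+125-.42); S=lambda x,y:(x/8+215-.44,y/8+105-.44)
    P={}
    for k,a,b in(('tip',(92,92),(348,67)),('foot',(255,475),(135,381)),('base',(222,400),(178,305))):
        P[k],g=tri(T(*a),S(*b));print(k,np.round(P[k],1),'gap',round(g,1))
    v=P['tip']-P['foot'];print('len',np.linalg.norm(v),'az',np.degrees(np.arctan2(v[1],v[0])),'el',np.degrees(np.arcsin(v[2]/np.linalg.norm(v))))
    R=cv2.Rodrigues(np.zeros(3))[0]
    from scipy.spatial.transform import Rotation as Ro
    st=ctrl.read_state();print(Ro.from_quat(st['ee_rot']).as_matrix().round(3),st['position'])
E
python3 m1.py
```

```text
top outline(outer) c 483.7 -281.0 LxW 185.1 88.6 ang 164.9
top ring [559.6  10.5] [48.8 50.2]
bar c 518.6 22.7 LxW 149.7 54.2 ang 163.3
[[590.6 358.6  12. ]
 [612.7 285.6  12. ]
 [473.  237.4  12. ]
 [448.  311.1  12. ]] [531.09772836 298.15055426  12.        ]
18.406095454405914 19.03910140614578
side outline(outer) c 489.6 -328.6 LxW 158.1 36.0 ang 177.6
side ring [558.8   8.8] [48.7 49.2]
tip [605.9 324.7 149.3] gap 1.1
foot [474.7 281.7  33. ] gap 0.8
base [500.6 288.9  66.2] gap 1.1
len 180.49309853131874 az 18.11832837999811 el 40.09568560240103
[[-0.966  0.259 -0.   ]
 [ 0.259  0.966 -0.001]
 [-0.    -0.001 -1.   ]] [168.1790535  627.53126036 221.87283935]
```

```bash
python3 - <<'E'
from h import *
az=np.radians(18.7);el=np.radians(40)
a=np.array([np.cos(el)*np.cos(az),np.cos(el)*np.sin(az),np.sin(el)])
o=np.array([531.1-35*np.cos(az),298.2-35*np.sin(az),60])
side=np.array([-np.sin(az),np.cos(az),0]);up=np.cross(a,side)
t=grab('top');s=grab('side')
for d,x0,y0,x1,y1,k,f in((t,115,125,185,215,6.5,'o1.png'),(s,215,105,285,170,8,'o2.png')):
    im=cv2.resize(d['pixels'][y0:y1,x0:x1,::-1],None,fx=k,fy=k,interpolation=cv2.INTER_CUBIC)
    th=np.linspace(0,2*np.pi,24)
    for h,r,c in((150,1,(0,0,255)),(140,10,(255,0,0)),(110,10,(255,0,0)),(84,10,(255,0,0)),(76,15,(0,255,0)),(60,15,(0,255,0)),(0,15,(0,0,0)),(-30,15,(0,0,255)),(-40,15,(255,255,255))):
        for q in th:
            p=proj(d,o+h*a+r*(np.cos(q)*side+np.sin(q)*up))[0]
            p=((p-[x0,y0]+.5)*k-.5).round().astype(int); cv2.circle(im,tuple(map(int,p)),1,c,-1)
    cv2.imwrite('pics/'+f,im)
E
```

```text
(no output)
```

View pics/o1.png

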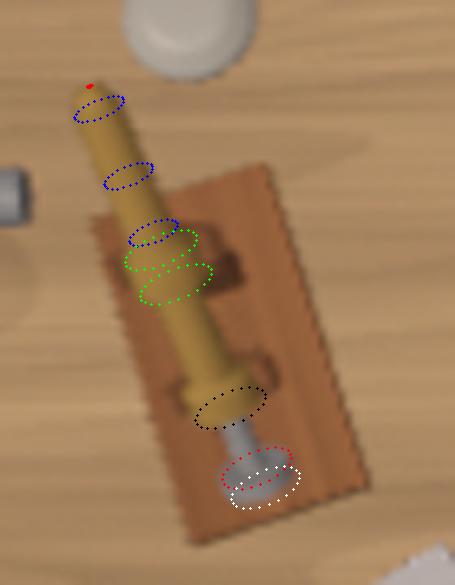

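View pics/o2.png

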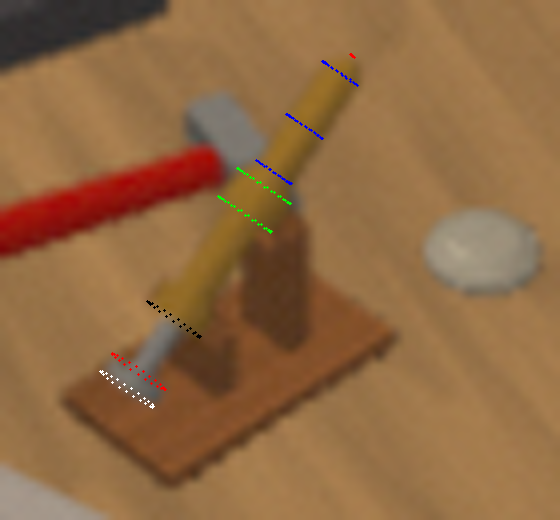

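{"method": "step_arm", "body": {"targets": [{"jaw": 0,"xyz": [0.08,-0.06,0],"turn": 0.07},{"jaw": 0,"xyz": [0.16,-0.12,0],"turn": 0.14},{"jaw": 0,"xyz": [0.24,-0.18,0],"turn": 0.22},{"jaw": 0,"xyz": [0.32,-0.24,0],"turn": 0.3},{"jaw": 0,"xyz": [0.4,-0.3,0],"turn": 0.374}]}}

```text
time_s: 0.72
position: [327.1, 508.5, 222.7]
ee_rot: [-0.16, 0.987, 0.0, 0.0]
wrist_force: [0.2, 0.3, 0.2]
grip_width: 87.1
```

{"method": "step_arm", "body": {"targets": [{"jaw": 0,"xyz": [0.08,-0.062,0],"turn": 0},{"jaw": 0,"xyz": [0.16,-0.124,0],"turn": 0},{"jaw": 0,"xyz": [0.24,-0.186,0],"turn": 0},{"jaw": 0,"xyz": [0.32,-0.248,0],"turn": 0},{"jaw": 0,"xyz": [0.4,-0.311,0],"turn": 0}]}}

```text
time_s: 1.13
position: [487.2, 384.0, 222.8]
ee_rot: [-0.157, 0.988, 0.0, 0.0]
wrist_force: [0.8, 1.4, 0.2]
grip_width: 86.9
```

{"method": "step_arm", "body": {"targets": [{"jaw": 0,"xyz": [0.08,-0.062,0],"turn": 0},{"jaw": 0,"xyz": [0.16,-0.124,0],"turn": 0},{"jaw": 0,"xyz": [0.224,-0.174,0],"turn": 0},{"jaw": 0,"xyz": [0.224,-0.174,0],"turn": 0}]}}

```text
time_s: 1.47
position: [582.0, 306.8, 222.2]
ee_rot: [-0.151, 0.989, -0.003, 0.002]
wrist_force: [-0.2, -1.7, 0.5]
grip_width: 87.2
```

{"method": "step_arm", "body": {"targets": [{"jaw": 0.3,"xyz": [0,0,0],"turn": 0},{"jaw": 0.3,"xyz": [0,0,0],"turn": 0}]}}

```text
time_s: 1.63
position: [575.0, 316.3, 222.3]
ee_rot: [-0.157, 0.988, 0.0, -0.0]
wrist_force: [-1.5, -0.4, 0.2]
grip_width: 79.8
```

{"method": "step_arm", "body": {"targets": [{"jaw": 0.3,"xyz": [0,0,-0.06],"turn": 0},{"jaw": 0.3,"xyz": [0,0,-0.12],"turn": 0},{"jaw": 0.3,"xyz": [0,0,-0.18],"turn": 0},{"jaw": 0.3,"xyz": [0,0,-0.24],"turn": 0},{"jaw": 0.3,"xyz": [0,0,-0.277],"turn": 0}]}}

```text
time_s: 2.05
position: [572.4, 317.5, 109.1]
ee_rot: [-0.159, 0.987, 0.0, -0.002]
wrist_force: [-0.0, 0.1, -0.5]
grip_width: 61.6
```

{"method": "step_arm", "body": {"targets": [{"jaw": 0.3,"xyz": [0,0,0],"turn": 0},{"jaw": 0.3,"xyz": [0,0,0],"turn": 0},{"jaw": 0.3,"xyz": [0,0,0],"turn": 0}]}}

```text
time_s: 2.3
position: [575.5, 317.3, 113.3]
ee_rot: [-0.158, 0.987, 0.001, 0.001]
wrist_force: [0.6, 0.3, 0.3]
grip_width: 60.7
```

```bash
python3 - <<'E'
from h import *
t=grab('top','g1t.png');s=grab('side','g1s.png');print(ctrl.read_state()['position'])
a=cv2.resize(cv2.imread('pics/g1t.png')[110:230,80:240],(480,360),interpolation=2)
b=cv2.resize(cv2.imread('pics/g1s.png')[70:190,180:285],(315,360),interpolation=2)
cv2.imwrite('pics/g1.png',np.hstack([a,b]))
E
```

```text
[576.21646958 316.91345891 113.84634317]
```

View pics/g1.png

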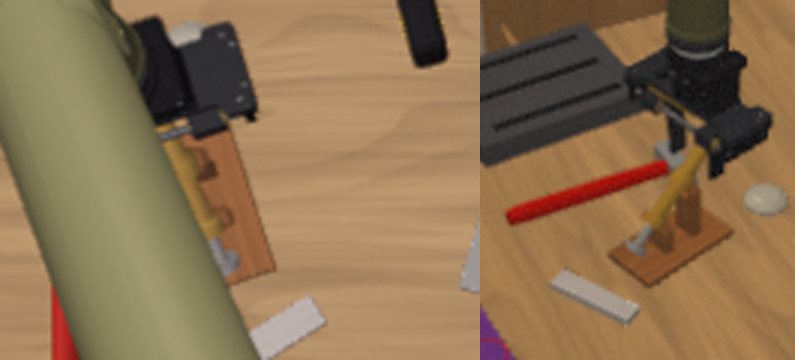

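{"method": "step_arm", "body": {"targets": [{"jaw": 0.6,"xyz": [0,-0.005,0],"turn": 0},{"jaw": 0.65,"xyz": [0,-0.005,0],"turn": 0},{"jaw": 0.7,"xyz": [0,-0.005,0],"turn": 0}]}}

```text
time_s: 2.65
position: [575.9, 313.6, 112.5]
ee_rot: [-0.157, 0.988, 0.0, 0.001]
wrist_force: [-0.2, -0.1, -0.4]
grip_width: 48.4
```

{"method": "step_arm", "body": {"targets": [{"jaw": 0.75,"xyz": [0,0,0],"turn": 0},{"jaw": 0.8,"xyz": [0,0,0],"turn": 0},{"jaw": 1,"xyz": [0,0,0],"turn": 0},{"jaw": 1,"xyz": [0,0,0],"turn": 0}]}}

```text
time_s: 2.98
position: [575.5, 313.7, 111.7]
ee_rot: [-0.157, 0.988, 0.0, -0.0]
wrist_force: [0.4, 0.1, -0.7]
grip_width: 22.4
```

{"method": "step_arm", "body": {"targets": [{"jaw": 1,"xyz": [0,0,0],"turn": 0},{"jaw": 1,"xyz": [0,0,0],"turn": 0}]}}

```text
time_s: 3.15
position: [575.5, 313.6, 111.7]
ee_rot: [-0.157, 0.988, -0.0, -0.0]
wrist_force: [-0.3, -0.3, 0.3]
grip_width: 19.3
```

{"method": "step_arm", "body": {"targets": [{"jaw": 1,"xyz": [0,0,0.01],"turn": 0},{"jaw": 1,"xyz": [0,0,0.03],"turn": 0},{"jaw": 1,"xyz": [0,0,0.06],"turn": 0},{"jaw": 1,"xyz": [0,0,0.09],"turn": 0},{"jaw": 1,"xyz": [0,0,0.12],"turn": 0}]}}

```text
time_s: 3.57
position: [575.7, 313.9, 161.3]
ee_rot: [-0.157, 0.988, 0.0, 0.0]
wrist_force: [-0.6, 0.5, -4.9]
grip_width: 19.6
```

```bash
cat > v.py <<'E'
from h import *
import sys
t=grab('top',sys.argv[1]+'t.png');s=grab('side',sys.argv[1]+'s.png')
tb=[int(x) for x in sys.argv[2].split(',')];sb=[int(x) for x in sys.argv[3].split(',')]
def c(d,b):
    i=d['pixels'][b[1]:b[3],b[0]:b[2],::-1];k=380/i.shape[0];return cv2.resize(i,None,fx=k,fy=k,interpolation=cv2.INTER_CUBIC)
cv2.imwrite('pics/'+sys.argv[1]+'.png',np.hstack([c(t,tb),c(s,sb)]));print(ctrl.read_state()['wrist_force'],ctrl.read_state()['position'])
E
python3 v.py l1 80,110,240,230 180,70,285,190
```

```text
[ 1.05679709  0.7164721  -5.62841344] [577.38645711 314.73142796 163.70365793]
```

View pics/l1.png

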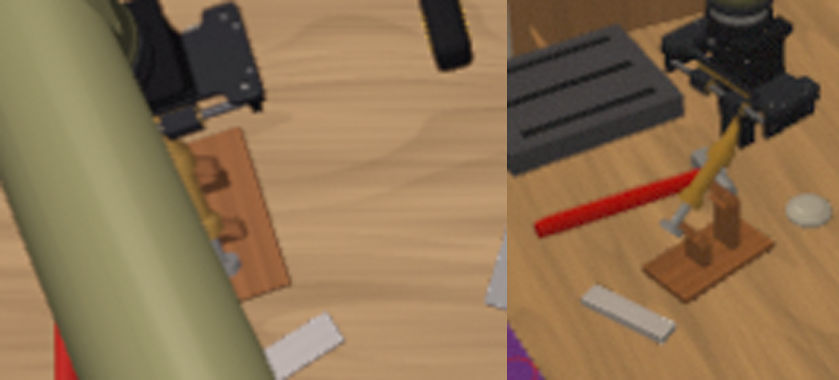

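{"method": "step_arm", "body": {"targets": [{"jaw": 1,"xyz": [0,0,0.04],"turn": 0},{"jaw": 1,"xyz": [0,0,0.08],"turn": 0},{"jaw": 1,"xyz": [0,0,0.125],"turn": 0},{"jaw": 1,"xyz": [0.03,0.01,0.125],"turn": 0},{"jaw": 1,"xyz": [0.08,0.027,0.125],"turn": 0}]}}

```text
time_s: 4.08
position: [607.2, 325.2, 212.4]
ee_rot: [-0.157, 0.988, 0.001, 0.001]
wrist_force: [0.3, -0.0, -5.1]
grip_width: 19.6
```

{"method": "step_arm", "body": {"targets": [{"jaw": 1,"xyz": [0.05,0.017,0],"turn": 0},{"jaw": 1,"xyz": [0.1,0.034,0],"turn": 0},{"jaw": 1,"xyz": [0.15,0.051,0],"turn": 0},{"jaw": 1,"xyz": [0.18,0.061,0],"turn": 0},{"jaw": 1,"xyz": [0.18,0.061,0],"turn": 0}]}}

```text
time_s: 4.5
position: [681.5, 349.0, 208.1]
ee_rot: [-0.157, 0.988, -0.0, 0.0]
wrist_force: [0.3, -0.7, -5.4]
grip_width: 19.3
```

```bash
python3 v.py l2 80,60,240,220 180,50,305,170
```

```text
[-0.05395922 -0.36449072 -5.09318944] [679.15482729 348.64474856 208.71158824]
```

View pics/l2.png

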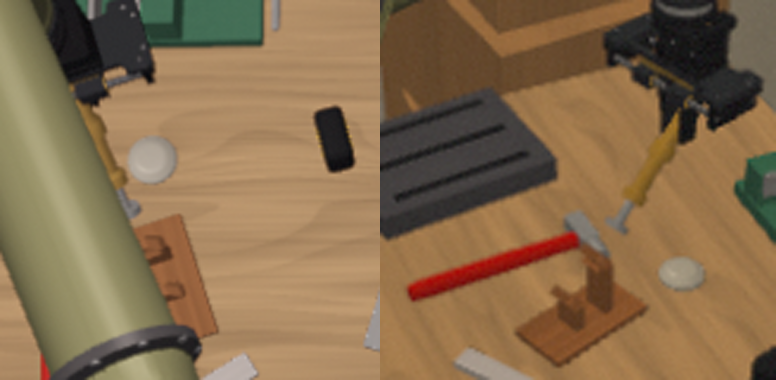

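```bash
cat >> h.py <<'E'
def tri(t,s,a,b):
    c1,r1=ray(t,a);c2,r2=ray(s,b);r1=r1[0]/np.linalg.norm(r1);r2=r2[0]/np.linalg.norm(r2)
    x=np.linalg.lstsq(np.c_[r1,-r2],c2-c1,rcond=None)[0]
    p=c1+x[0]*r1;q=c2+x[1]*r2;return (p+q)/2,np.linalg.norm(p-q)
E
python3 - <<'E'
from h import *
t=grab('top');s=grab('side')
p,g=tri(t,s,(135.2,146.8),(254.5,119.8));print(p,g)
v=np.array([679.2,348.6,227.4])-p;print(v,np.linalg.norm(v),np.degrees(np.arctan2(np.hypot(*v[:2]),v[2])))
print(proj(s,np.array([[553,305.5,100]])),proj(t,np.array([[553,305.5,100]])))
E
```

```text
[587.70717806 312.50605225 131.58380553] 4.8550032798647464
[91.49282194 36.09394775 95.81619447] 137.31151682730595 45.749109881995416
[[247.49836685 129.58224268]] [[140.16754403 163.78427339]]
```

{"method": "step_arm", "body": {"targets": [{"jaw": 1,"xyz": [0,0,-0.03],"turn": 0},{"jaw": 1,"xyz": [0,0,-0.07],"turn": 0},{"jaw": 1,"xyz": [0,0,-0.11],"turn": 0},{"jaw": 1,"xyz": [0,0,-0.15],"turn": 0},{"jaw": 1,"xyz": [-0.02,-0.007,-0.16],"turn": 0}]}}

```text
time_s: 5.12
position: [670.0, 345.4, 141.2]
ee_rot: [-0.157, 0.988, -0.001, -0.002]
wrist_force: [-0.8, -0.2, -7.3]
grip_width: 18.7
```

{"method": "step_arm", "body": {"targets": [{"jaw": 1,"xyz": [-0.03,-0.01,0],"turn": 0},{"jaw": 1,"xyz": [-0.06,-0.02,0.01],"turn": 0},{"jaw": 1,"xyz": [-0.09,-0.03,0.02],"turn": 0},{"jaw": 1,"xyz": [-0.12,-0.04,0.03],"turn": 0},{"jaw": 1,"xyz": [-0.14,-0.047,0.04],"turn": 0}]}}

```text
time_s: 5.53
position: [615.8, 327.8, 163.2]
ee_rot: [-0.157, 0.988, 0.001, 0.002]
wrist_force: [3.7, 1.9, -5.4]
grip_width: 19.2
```

```bash
python3 v.py l3 80,60,240,220 180,50,305,170
```

```text
[ 3.29172015  0.56381784 -3.72363585] [615.36251616 327.67530473 163.67560248]
```

View pics/l3.png

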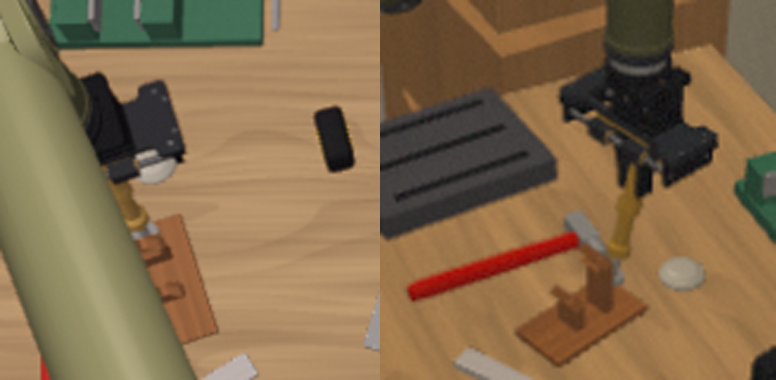

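{"method": "step_arm", "body": {"targets": [{"jaw": 1,"xyz": [-0.025,-0.008,0],"turn": 0},{"jaw": 1,"xyz": [-0.05,-0.017,0.01],"turn": 0},{"jaw": 1,"xyz": [-0.075,-0.025,0.02],"turn": 0},{"jaw": 1,"xyz": [-0.095,-0.032,0.02],"turn": 0},{"jaw": 1,"xyz": [-0.105,-0.036,0.02],"turn": 0}]}}

```text
time_s: 6.05
position: [573.9, 313.7, 170.9]
ee_rot: [-0.157, 0.988, 0.001, 0.002]
wrist_force: [5.7, 2.9, -2.7]
grip_width: 19.6
```

```bash
python3 v.py l4 80,60,240,220 180,50,305,170
```

```text
[ 3.53324188  2.04841923 -1.73328407] [573.73701531 313.57730861 170.81576043]
```

View pics/l4.png

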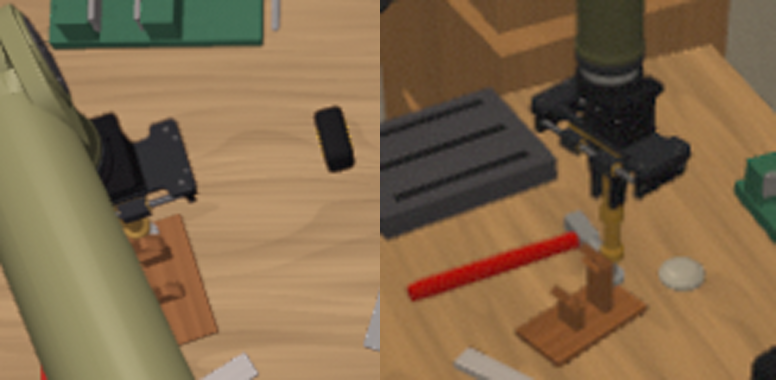

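```bash
cat > ov.py <<'E'
from h import *
import sys
f=sys.argv[1]; x,y,z=[float(v) for v in sys.argv[2].split(',')]  # grip point
t=grab('top');s=grab('side')
out=[]
for d in(t,s):
    p=proj(d,np.array([[x,y,z]]))[0]+ (np.array([0,20]) if d is s else 0)
    x0,y0=(p-30).astype(int); x0=max(x0,0);y0=max(y0,0);k=6.5
    im=cv2.resize(d['pixels'][y0:y0+60,x0:x0+60,::-1],None,fx=k,fy=k,interpolation=cv2.INTER_CUBIC)
    th=np.linspace(0,2*np.pi,40)
    for h,r,c in((40,1,(0,0,255)),(0,10,(255,0,0)),(-34,15,(0,255,0)),(-50,15,(0,255,0)),(-110,15,(0,0,0)),(-140,15,(0,0,255)),(-148,15,(255,255,255))):
        P=np.c_[x+r*np.cos(th),y+r*np.sin(th),np.full(40,z+h)]
        for q in ((proj(d,P)-[x0,y0]+.5)*k-.5).round().astype(int): cv2.circle(im,tuple(map(int,q)),1,c,-1)
    out.append(im)
cv2.imwrite('pics/'+f,np.hstack(out))
E
python3 ov.py v4.png 573.7,313.6,189.5
```

```text
(no output)
```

View pics/v4.png

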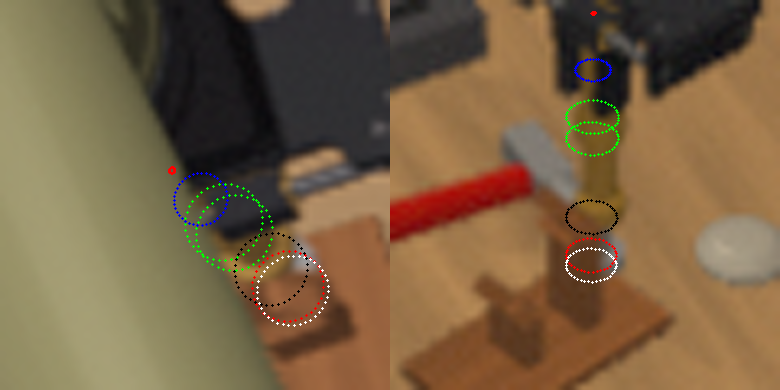

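```bash
cat > tilt.py <<'E'
from h import *
# axis of brass body in side view -> tilt within the plane perpendicular to jaw axis, through grip point
from scipy.spatial.transform import Rotation as Ro
def tilt(s,lo=(-108),hi=(-25),verbose=True):
    st=ctrl.read_state();p=np.array(st['position']);R=Ro.from_quat(st['ee_rot']).as_matrix()
    g=p-18.7*R[:,2]; j=R[:,1]; w=np.cross(j,[0,0,1]);w/=np.linalg.norm(w)
    if w[0]<0:w=-w
    hsv=cv2.cvtColor(s['pixels'],cv2.COLOR_RGB2HSV)
    best=[]
    im=s['pixels'].astype(float)
    # brass: high saturation yellow, compare to wood
    m=cv2.inRange(hsv,(17,120,50),(32,255,255))
    q=proj(s,g+np.array([0,0,-60]))[0].astype(int)
    roi=np.zeros_like(m);roi[q[1]-35:q[1]+40,q[0]-14:q[0]+20]=255
    m&=roi
    n,l,stt,c=cv2.connectedComponentsWithStats(m)
    i=1+np.argmax(stt[1:,4]);m=(l==i).astype(np.uint8)*255
    cv2.imwrite('pics/mask.png',cv2.resize(np.dstack([m,s['pixels'][:,:,1],s['pixels'][:,:,0]])[q[1]-45:q[1]+45,q[0]-40:q[0]+40],None,fx=6,fy=6,interpolation=0))
    rows=[r for r in range(m.shape[0]) if m[r].any()]
    pts=np.array([[np.nonzero(m[r])[0].mean(),r,(m[r]>0).sum()] for r in rows])
    return g,w,pts
if __name__=='__main__':
    s=grab('side');g,w,pts=tilt(s);print('g',g.round(1),'w',w.round(3),'q7',np.round(ctrl.read_state()['q'],2))
    print(pts.round(1).tolist())
E
python3 tilt.py
```

```text
g [573.9 313.3 188.9] w [ 0.951  0.31  -0.   ] q7 [-0.66  0.35  0.15  1.52 -0.05  1.27  1.38]
[[250.5, 106.0, 2.0], [251.0, 107.0, 3.0], [251.0, 108.0, 3.0], [251.5, 109.0, 2.0], [251.0, 110.0, 3.0], [251.5, 111.0, 2.0], [250.5, 112.0, 2.0], [251.0, 113.0, 3.0], [251.0, 114.0, 3.0], [252.2, 115.0, 6.0], [252.5, 116.0, 8.0], [253.0, 117.0, 9.0], [253.0, 118.0, 9.0], [253.0, 119.0, 7.0], [252.5, 120.0, 6.0], [252.5, 121.0, 6.0], [253.0, 122.0, 7.0], [252.5, 123.0, 6.0], [252.5, 124.0, 6.0], [252.5, 125.0, 6.0], [253.0, 126.0, 5.0], [253.0, 127.0, 7.0], [253.5, 128.0, 8.0], [253.0, 129.0, 7.0], [254.0, 130.0, 7.0], [254.0, 131.0, 5.0], [254.0, 132.0, 3.0]]
```

View pics/mask.png

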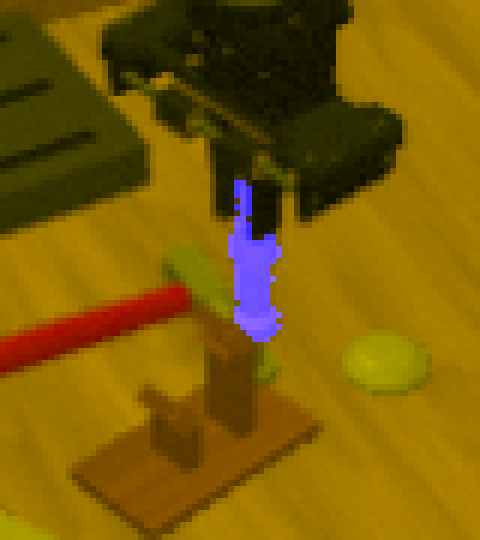

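{"method": "step_arm", "body": {"targets": [{"jaw": 1,"xyz": [0.01,0.003,0.02],"turn": 0},{"jaw": 1,"xyz": [0.02,0.006,0.06],"turn": 0},{"jaw": 1,"xyz": [0.02,-0.03,0.1],"turn": 0},{"jaw": 1,"xyz": [0.02,-0.09,0.125],"turn": 0},{"jaw": 1,"xyz": [0.02,-0.15,0.125],"turn": 0}]}}

```text
time_s: 6.72
position: [580.9, 252.7, 221.4]
ee_rot: [-0.158, 0.987, -0.0, -0.001]
wrist_force: [0.9, -0.7, -5.0]
grip_width: 19.5
```

{"method": "step_arm", "body": {"targets": [{"jaw": 1,"xyz": [0,-0.06,0],"turn": 0},{"jaw": 1,"xyz": [0,-0.1,0],"turn": 0},{"jaw": 1,"xyz": [0,-0.12,0],"turn": 0},{"jaw": 1,"xyz": [0,-0.12,0],"turn": 0},{"jaw": 1,"xyz": [0,-0.12,0],"turn": 0}]}}

```text
time_s: 7.13
position: [580.9, 205.8, 219.4]
ee_rot: [-0.157, 0.988, 0.001, -0.001]
wrist_force: [-0.1, 1.4, -4.9]
grip_width: 19.6
```

```bash
cat > ax.py <<'E'
from h import *
from scipy.spatial.transform import Rotation as Ro
import sys
st=ctrl.read_state();p=np.array(st['position']);R=Ro.from_quat(st['ee_rot']).as_matrix()
g=p-18.7*R[:,2];j=R[:,1];w=np.cross([0,0,1],j);w*=np.sign(w[0]);print('g',g.round(1),'w',w.round(2))
s=grab('side');
for f,th in((sys.argv[1],0),):
    k=8;q=proj(s,g-[0,0,60])[0];x0,y0=(q-[35,35]).astype(int)
    im=cv2.resize(s['pixels'][y0:y0+72,x0:x0+70,::-1],None,fx=k,fy=k,interpolation=cv2.INTER_CUBIC)
    for a,c in((-6,(0,0,255)),(0,(0,0,0)),(6,(255,0,0))):
        ar=np.radians(a);P=np.array([g+h*np.array([*(np.sin(ar)*w[:2]),-np.cos(ar)]) for h in(20,40,110,145)])
        Q=((proj(s,P)-[x0,y0]+.5)*k-.5).round().astype(int)
        cv2.polylines(im,[Q.reshape(-1,1,2)],False,c,1)
    cv2.imwrite('pics/'+f,im)
E
python3 ax.py a1.png
```

```text
g [581.  205.8 238.1] w [ 0.95  0.31 -0.  ]
```

View pics/a1.png

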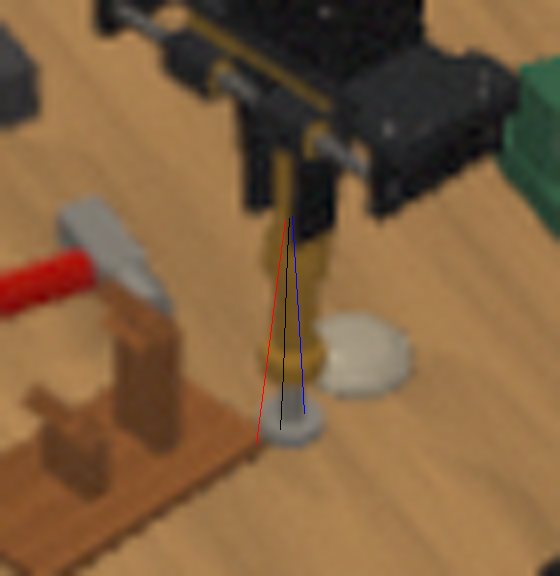

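{"method": "step_arm", "body": {"targets": [{"jaw": 1,"xyz": [-0.005,-0.04,0],"turn": 0},{"jaw": 1,"xyz": [-0.015,-0.11,0],"turn": 0},{"jaw": 1,"xyz": [-0.025,-0.18,0],"turn": 0},{"jaw": 1,"xyz": [-0.035,-0.25,0],"turn": 0},{"jaw": 1,"xyz": [-0.045,-0.32,0],"turn": 0}]}}

```text
time_s: 7.6
position: [563.0, 77.5, 219.6]
ee_rot: [-0.159, 0.987, 0.0, -0.0]
wrist_force: [0.2, -0.5, -4.8]
grip_width: 19.3
```

{"method": "step_arm", "body": {"targets": [{"jaw": 1,"xyz": [-0.005,-0.06,-0.02],"turn": 0},{"jaw": 1,"xyz": [-0.01,-0.11,-0.05],"turn": 0},{"jaw": 1,"xyz": [-0.013,-0.15,-0.08],"turn": 0},{"jaw": 1,"xyz": [-0.013,-0.168,-0.1],"turn": 0},{"jaw": 1,"xyz": [-0.013,-0.168,-0.11],"turn": 0}]}}

```text
time_s: 8.02
position: [557.6, 8.5, 174.5]
ee_rot: [-0.156, 0.988, -0.0, -0.001]
wrist_force: [0.2, 0.1, -4.6]
grip_width: 19.2
```

{"method": "step_arm", "body": {"targets": [{"jaw": 1,"xyz": [0,0,0],"turn": 0},{"jaw": 1,"xyz": [0,0,0],"turn": 0},{"jaw": 1,"xyz": [0,0,0],"turn": 0},{"jaw": 1,"xyz": [0,0,0],"turn": 0}]}}

```text
time_s: 8.35
position: [558.9, 11.3, 176.5]
ee_rot: [-0.158, 0.987, 0.0, 0.001]
wrist_force: [0.7, 0.7, -4.9]
grip_width: 19.3
```

```bash
python3 ax.py a2.png; python3 v.py w2 210,120,310,220 230,130,330,230
```

```text
g [558.9  11.3 195.2] w [ 0.95  0.31 -0.  ]
[-0.24453819 -0.1081537  -4.42325476] [558.60320134  10.32069585 176.22290094]
```

View pics/a2.png

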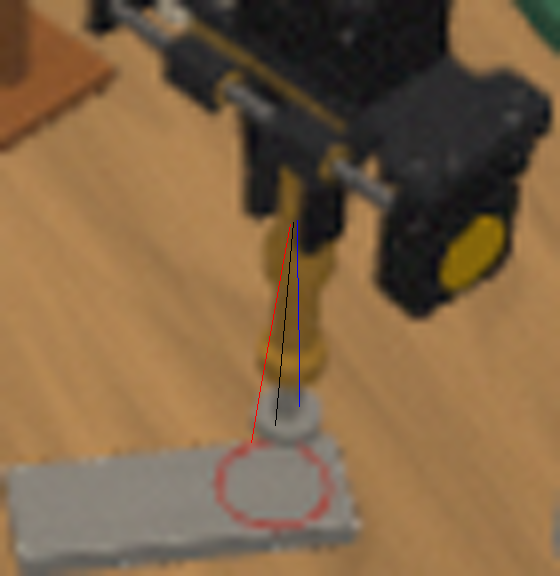

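View pics/w2.png

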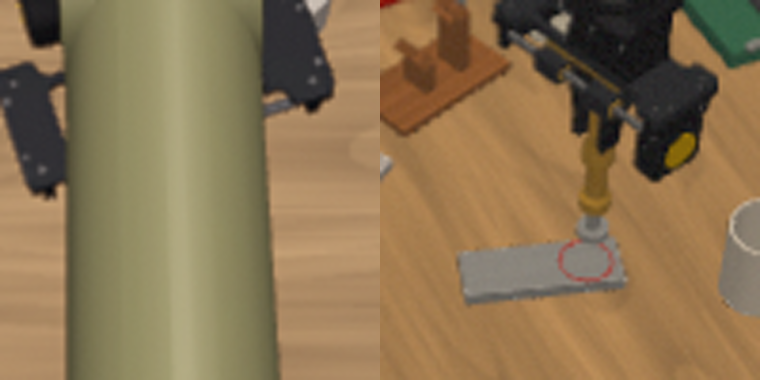

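{"method": "step_arm", "body": {"targets": [{"jaw": 1,"xyz": [-0.004,-0.001,-0.01],"turn": 0},{"jaw": 1,"xyz": [-0.009,-0.0025,-0.025],"turn": 0},{"jaw": 1,"xyz": [-0.009,-0.0025,-0.04],"turn": 0},{"jaw": 1,"xyz": [-0.009,-0.0025,-0.05],"turn": 0},{"jaw": 1,"xyz": [-0.009,-0.0025,-0.056],"turn": 0}]}}

```text
time_s: 8.92
position: [554.0, 8.6, 152.2]
ee_rot: [-0.157, 0.988, 0.0, -0.001]
wrist_force: [0.9, 0.2, -5.6]
grip_width: 19.6
```

{"method": "step_arm", "body": {"targets": [{"jaw": 1,"xyz": [0,0,0],"turn": 0},{"jaw": 1,"xyz": [0,0,0],"turn": 0},{"jaw": 1,"xyz": [0,0,0],"turn": 0},{"jaw": 1,"xyz": [0,0,-0.002],"turn": 0},{"jaw": 1,"xyz": [0,0,-0.004],"turn": 0}]}}

```text
time_s: 9.33
position: [555.0, 8.8, 152.1]
ee_rot: [-0.157, 0.988, 0.0, 0.0]
wrist_force: [0.7, 0.3, -4.9]
grip_width: 19.7
```

```bash
python3 ax.py a3.png
```

```text
g [555.    8.8 170.8] w [ 0.95  0.31 -0.  ]
```

View pics/a3.png

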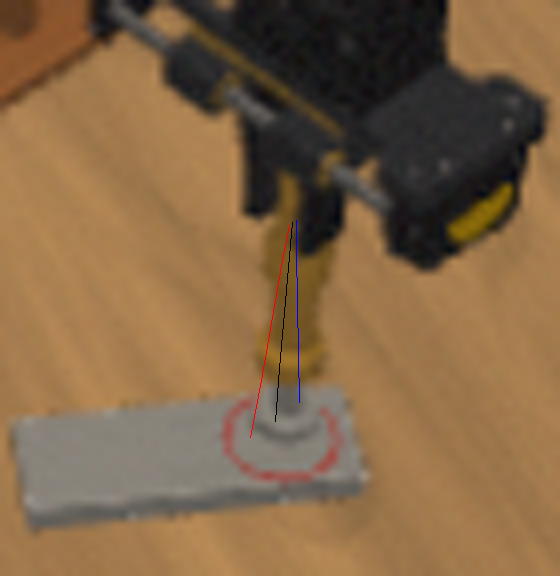

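{"method": "step_arm", "body": {"targets": [{"jaw": 1,"xyz": [-0.001,0,-0.0025],"turn": 0},{"jaw": 1,"xyz": [-0.003,0,-0.005],"turn": 0},{"jaw": 1,"xyz": [-0.003,0,-0.0075],"turn": 0},{"jaw": 1,"xyz": [-0.003,0,-0.01],"turn": 0}]}}

```text
time_s: 9.72
position: [553.4, 8.7, 147.7]
ee_rot: [-0.157, 0.988, 0.0, -0.0]
wrist_force: [-0.2, 0.1, -4.9]
grip_width: 19.6
```

{"method": "step_arm", "body": {"targets": [{"jaw": 1,"xyz": [0,0,-0.0025],"turn": 0},{"jaw": 1,"xyz": [0,0,-0.005],"turn": 0}]}}

```text
time_s: 9.88
position: [553.5, 8.8, 145.7]
ee_rot: [-0.157, 0.988, 0.0, 0.0]
wrist_force: [0.0, -0.4, -4.9]
grip_width: 19.0
```

{"method": "step_arm", "body": {"targets": [{"jaw": 1,"xyz": [0,0,-0.0025],"turn": 0},{"jaw": 1,"xyz": [0,0,-0.0025],"turn": 0}]}}

```text
time_s: 10.05
position: [553.4, 8.7, 144.5]
ee_rot: [-0.157, 0.988, 0.0, -0.0]
wrist_force: [-0.0, 0.6, -4.6]
grip_width: 19.5
```

Still hanging freely; continue 1 mm at a time.

{"method": "step_arm", "body": {"targets": [{"jaw": 1,"xyz": [0,0,-0.0025],"turn": 0},{"jaw": 1,"xyz": [0,0,-0.0025],"turn": 0}]}}

```text
time_s: 10.22
position: [553.5, 8.7, 143.6]
ee_rot: [-0.157, 0.988, 0.0, -0.0]
wrist_force: [0.0, 1.8, -4.5]
grip_width: 19.0
```

{"method": "step_arm", "body": {"targets": [{"jaw": 1,"xyz": [0,0,-0.0025],"turn": 0},{"jaw": 1,"xyz": [0,0,-0.0025],"turn": 0}]}}

```text
time_s: 10.38
position: [553.5, 8.7, 142.7]
ee_rot: [-0.157, 0.988, 0.0, -0.0]
wrist_force: [0.8, 0.6, -4.9]
grip_width: 19.4
```

{"method": "step_arm", "body": {"targets": [{"jaw": 1,"xyz": [0,0,-0.0025],"turn": 0},{"jaw": 1,"xyz": [0,0,-0.0025],"turn": 0}]}}

```text
time_s: 10.55
position: [553.8, 8.7, 142.5]
ee_rot: [-0.157, 0.988, 0.0, 0.0]
wrist_force: [-2.0, 0.5, -0.8]
grip_width: 19.4
```

{"method": "step_arm", "body": {"targets": [{"jaw": 1,"xyz": [0,0,-0.0025],"turn": 0},{"jaw": 1,"xyz": [0,0,-0.0025],"turn": 0}]}}

```text
time_s: 10.72
position: [554.1, 8.8, 142.4]
ee_rot: [-0.157, 0.988, 0.0, 0.001]
wrist_force: [-1.6, -1.0, 5.1]
grip_width: 19.2
```

```bash
python3 ax.py a4.png
```

```text
g [554.1   8.8 161.1] w [ 0.95  0.31 -0.  ]
```

View pics/a4.png

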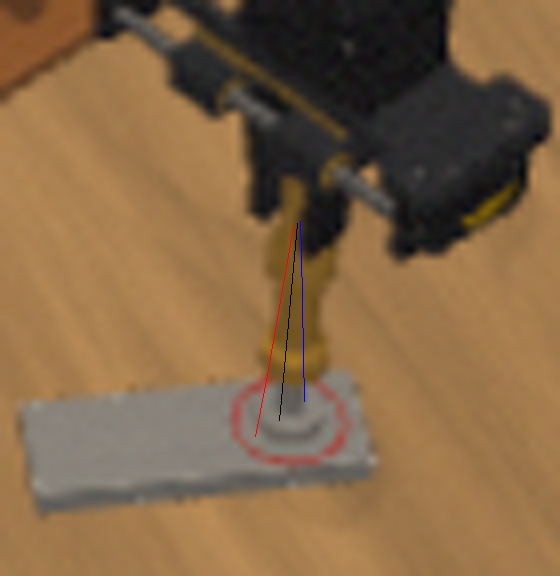

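{"method": "step_arm", "body": {"targets": [{"jaw": 1,"xyz": [0.001,0,-0.0012],"turn": 0},{"jaw": 1,"xyz": [0.002,0.0007,-0.002],"turn": 0},{"jaw": 1,"xyz": [0.003,0.001,-0.002],"turn": 0}]}}

```text
time_s: 11.02
position: [555.2, 9.2, 142.3]
ee_rot: [-0.157, 0.988, 0.0, 0.001]
wrist_force: [-4.0, 0.4, 9.4]
grip_width: 19.3
```

```bash
python3 -c "
from h import *
s=ctrl.read_state();print(s['wrist_force'],s['torque'],s['position'])"
```

```text
[-3.9967883   0.38556597  9.44304737] [-0.09849934  1.56169815 -0.00977345] [555.18535888   9.16121739 142.32939253]
```

{"method": "step_arm", "body": {"targets": [{"jaw": 1,"xyz": [0.002,0.0007,0],"turn": 0},{"jaw": 1,"xyz": [0.004,0.0014,0],"turn": 0},{"jaw": 1,"xyz": [0.005,0.0017,0],"turn": 0}]}}

```text
time_s: 11.27
position: [556.7, 9.6, 142.3]
ee_rot: [-0.157, 0.988, 0.0, 0.0]
wrist_force: [-5.8, -0.5, 10.4]
grip_width: 19.3
```

```bash
python3 ax.py a5.png
```

```text
g [556.7   9.6 161. ] w [ 0.95  0.31 -0.  ]
```

View pics/a5.png

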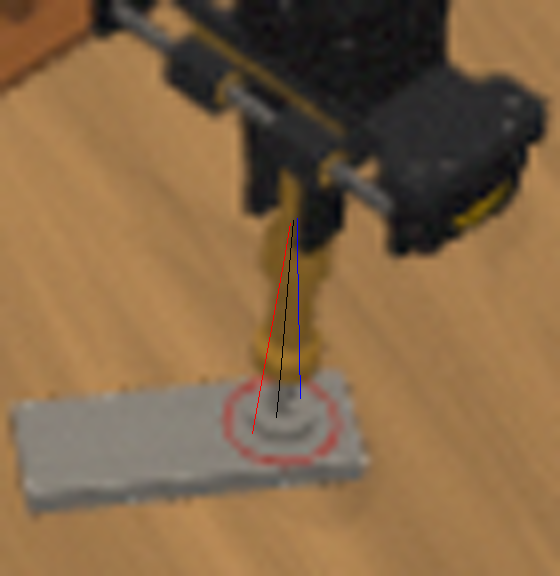

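{"method": "step_arm", "body": {"targets": [{"jaw": 1,"xyz": [-0.002,-0.0007,0.0012],"turn": 0},{"jaw": 1,"xyz": [-0.004,-0.0014,0.0025],"turn": 0},{"jaw": 1,"xyz": [-0.004,-0.0014,0.0025],"turn": 0}]}}

```text
time_s: 11.57
position: [555.8, 9.4, 142.3]
ee_rot: [-0.157, 0.988, 0.0, 0.001]
wrist_force: [-2.4, 0.7, 5.8]
grip_width: 19.2
```

{"method": "step_arm", "body": {"targets": [{"jaw": 1,"xyz": [-0.001,-0.0003,0.001],"turn": 0},{"jaw": 1,"xyz": [-0.0015,-0.0005,0.002],"turn": 0},{"jaw": 1,"xyz": [-0.0015,-0.0005,0.002],"turn": 0}]}}

```text
time_s: 11.82
position: [555.3, 9.3, 142.3]
ee_rot: [-0.157, 0.988, 0.0, 0.001]
wrist_force: [0.4, 0.3, 4.7]
grip_width: 19.3
```

```bash
python3 ax.py a6.png
```

```text
g [555.3   9.3 161. ] w [ 0.95  0.31 -0.  ]
```

View pics/a6.png

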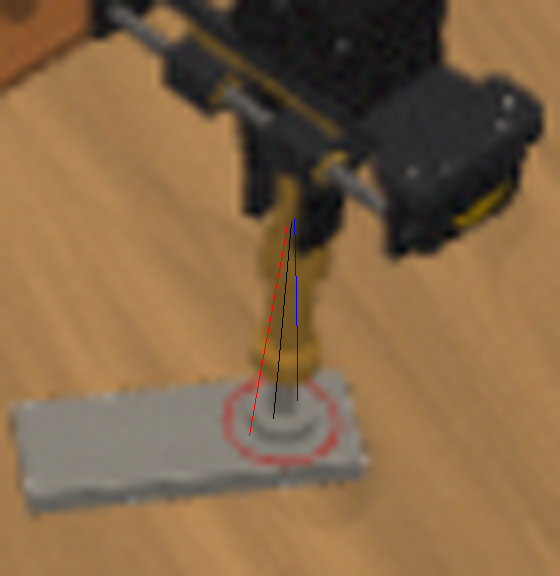

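{"method": "step_arm", "body": {"targets": [{"jaw": 1,"xyz": [0,0,0.0015],"turn": 0},{"jaw": 1,"xyz": [0,0,0.0015],"turn": 0},{"jaw": 0.77,"xyz": [0,0,0.0015],"turn": 0},{"jaw": 0.75,"xyz": [0,0,0.0015],"turn": 0},{"jaw": 0.72,"xyz": [0,0,0.0015],"turn": 0}]}}

```text
time_s: 12.28
position: [554.0, 8.7, 141.8]
ee_rot: [-0.157, 0.988, -0.0, -0.001]
wrist_force: [-0.0, 0.5, -0.7]
grip_width: 22.8
```

```bash
python3 ax.py a7.png
```

```text
g [554.    8.7 160.5] w [ 0.95  0.31 -0.  ]
```

View pics/a7.png

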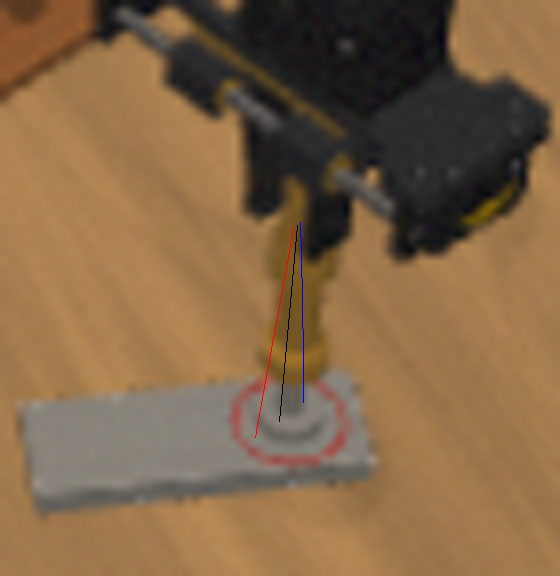

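{"method": "step_arm", "body": {"targets": [{"jaw": 0.6,"xyz": [0,0,0],"turn": 0},{"jaw": 0.5,"xyz": [0,0,0],"turn": 0},{"jaw": 0.4,"xyz": [0,0,0],"turn": 0},{"jaw": 0.3,"xyz": [0,0,0],"turn": 0},{"jaw": 0.3,"xyz": [0,0,0],"turn": 0}]}}

```text
time_s: 12.75
position: [554.5, 9.0, 142.3]
ee_rot: [-0.157, 0.988, 0.0, -0.0]
wrist_force: [-0.8, -0.1, -0.7]
grip_width: 50.1
```

{"method": "step_arm", "body": {"targets": [{"jaw": 0.3,"xyz": [0,0,0],"turn": 0},{"jaw": 0.3,"xyz": [0,0,0.03],"turn": 0},{"jaw": 0.3,"xyz": [0,0,0.08],"turn": 0},{"jaw": 0.3,"xyz": [0,0,0.14],"turn": 0},{"jaw": 0.3,"xyz": [0,0,0.2],"turn": 0}]}}

```text
time_s: 13.17
position: [554.3, 9.0, 224.0]
ee_rot: [-0.157, 0.988, 0.0, -0.0]
wrist_force: [0.8, 0.0, -0.1]
grip_width: 60.7
```

```bash
python3 v.py w8 210,120,310,220 250,140,330,220
```

```text
[ 0.3498584   0.48422727 -0.65186902] [557.27620359   9.03691169 227.93517061]
```

View pics/w8.png

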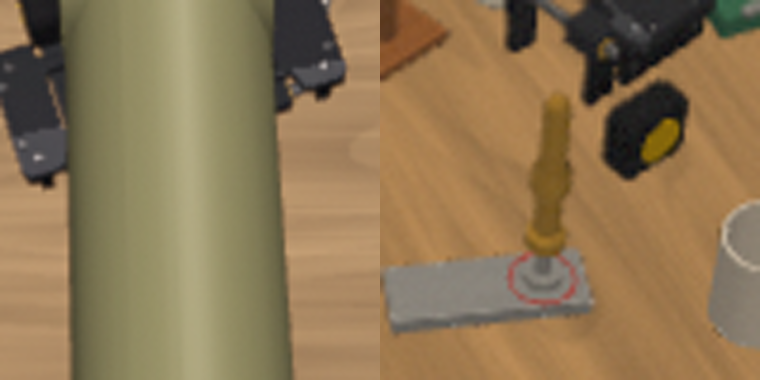

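{"method": "step_arm", "body": {"targets": [{"jaw": 0.2,"xyz": [-0.04,0.015,0.02],"turn": -0.05},{"jaw": 0.1,"xyz": [-0.1,0.035,0.02],"turn": -0.12},{"jaw": 0,"xyz": [-0.16,0.055,0.02],"turn": -0.2},{"jaw": 0,"xyz": [-0.21,0.07,0.02],"turn": -0.27},{"jaw": 0,"xyz": [-0.23,0.075,0.02],"turn": -0.33}]}}

```text
time_s: 13.68
position: [460.0, 40.2, 230.5]
ee_rot: [0.103, 0.995, 0.0, -0.001]
wrist_force: [0.3, 0.5, 0.4]
grip_width: 84.3
```

{"method": "step_arm", "body": {"targets": [{"jaw": 0,"xyz": [0,0,0],"turn": -0.057},{"jaw": 0,"xyz": [0,0,0],"turn": -0.057},{"jaw": 0,"xyz": [0,0,0],"turn": -0.057},{"jaw": 0,"xyz": [0,0,0],"turn": -0.057}]}}

```text
time_s: 14.02
position: [462.7, 38.8, 230.5]
ee_rot: [0.145, 0.989, -0.0, 0.0]
wrist_force: [-0.1, 0.2, -0.3]
grip_width: 86.8
```

```bash
python3 v.py w9 210,120,310,220 250,140,330,220
python3 - <<'E'
from h import *
from m1 import rect
s=grab('side');hsv=cv2.cvtColor(s['pixels'],cv2.COLOR_RGB2HSV)
m=cv2.inRange(hsv,(0,0,80),(180,70,255));roi=np.zeros_like(m);roi[185:215,245:300]=255
red=cv2.inRange(hsv,(0,100,60),(8,255,255))|cv2.inRange(hsv,(170,90,60),(180,255,255))
m=cv2.morphologyEx((m|red)&roi,cv2.MORPH_CLOSE,np.ones((5,5)));rect(m,s,14,'bar')
E
```

```text
[ 0.16800993  0.37885577 -0.20690277] [462.72370283  38.8265188  230.30231071]
bar c 516.2 15.2 LxW 149.6 62.2 ang 163.2
```

View pics/w9.png

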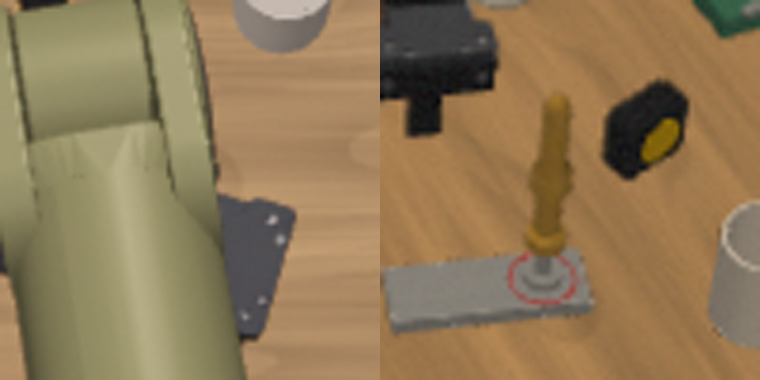

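View pics/w9s.png

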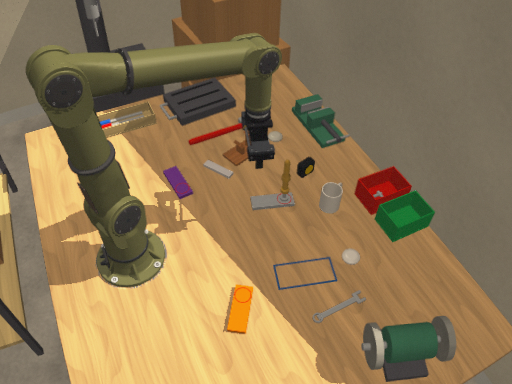

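View pics/w9t.png

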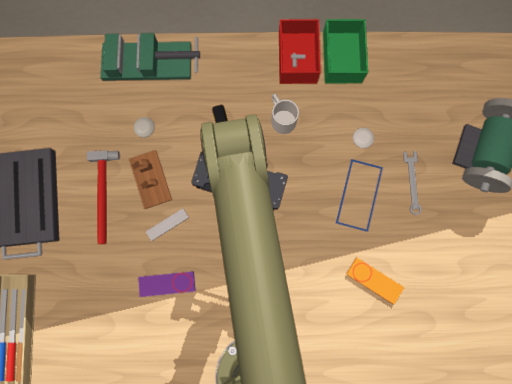

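{"method": "step_arm", "body": {"targets": [{"jaw": 0,"xyz": [0,0,-0.05],"turn": 0},{"jaw": 0,"xyz": [0,0,-0.12],"turn": 0},{"jaw": 0,"xyz": [0,0,-0.19],"turn": 0},{"jaw": 0,"xyz": [0,0,-0.26],"turn": 0},{"jaw": 0,"xyz": [0,0,-0.32],"turn": 0}]}}

```text
time_s: 14.58
position: [462.0, 38.8, 100.6]
ee_rot: [0.146, 0.989, -0.0, -0.0]
wrist_force: [1.0, 0.6, -0.2]
grip_width: 87.1
```

{"method": "step_arm", "body": {"targets": [{"jaw": 0,"xyz": [0,0,-0.06],"turn": 0},{"jaw": 0,"xyz": [0,0,-0.11],"turn": 0},{"jaw": 0,"xyz": [0,0,-0.15],"turn": 0},{"jaw": 0,"xyz": [0,0,-0.18],"turn": 0},{"jaw": 0,"xyz": [0,0,-0.19],"turn": 0}]}}

```text
time_s: 15.0
position: [461.0, 38.6, 24.3]
ee_rot: [0.146, 0.989, -0.001, -0.002]
wrist_force: [-1.0, -1.1, 0.6]
grip_width: 87.1
```

{"method": "step_arm", "body": {"targets": [{"jaw": 0,"xyz": [0,0,0],"turn": 0},{"jaw": 0,"xyz": [0,0,0],"turn": 0},{"jaw": 0,"xyz": [0,0,0],"turn": 0}]}}

```text
time_s: 15.25
position: [463.4, 39.2, 27.3]
ee_rot: [0.146, 0.989, 0.0, 0.001]
wrist_force: [-0.7, 0.3, 0.0]
grip_width: 87.2
```

```bash
python3 v.py w10 210,120,310,220 235,130,315,210
```

```text
[ 0.03048046  0.73347635 -0.13204992] [463.35785081  39.1904917   27.33681368]
```

View pics/w10.png

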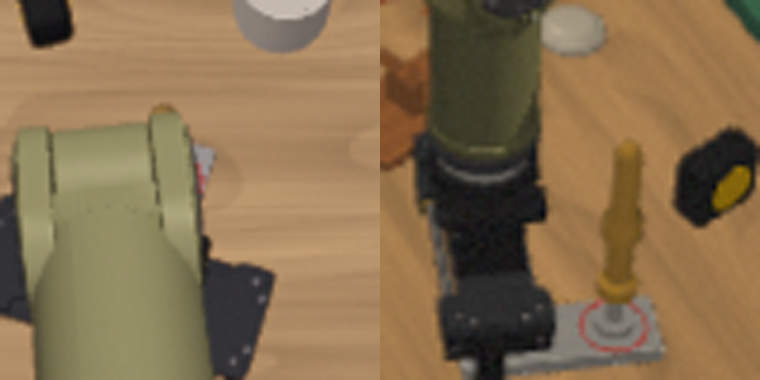

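{"method": "step_arm", "body": {"targets": [{"jaw": 0.05,"xyz": [0,0,-0.015],"turn": 0},{"jaw": 0.1,"xyz": [0,0,-0.03],"turn": 0},{"jaw": 0.15,"xyz": [0,0,-0.042],"turn": 0},{"jaw": 0.2,"xyz": [0,0,-0.05],"turn": 0},{"jaw": 0.22,"xyz": [0,0,-0.05],"turn": 0}]}}

```text
time_s: 15.77
position: [461.6, 38.9, 5.3]
ee_rot: [0.146, 0.989, -0.0, -0.001]
wrist_force: [-0.0, -0.6, -0.2]
grip_width: 70.4
```

{"method": "step_arm", "body": {"targets": [{"jaw": 0.24,"xyz": [0,0,0],"turn": 0},{"jaw": 0.26,"xyz": [0,0,0],"turn": 0},{"jaw": 0.28,"xyz": [0,0,0],"turn": 0},{"jaw": 0.3,"xyz": [0,0,0],"turn": 0},{"jaw": 0.31,"xyz": [0,0,0],"turn": 0}]}}

```text
time_s: 16.18
position: [462.7, 39.1, 6.6]
ee_rot: [0.146, 0.989, 0.0, 0.0]
wrist_force: [0.5, 0.1, -0.2]
grip_width: 61.0
```

{"method": "step_arm", "body": {"targets": [{"jaw": 0.32,"xyz": [0,0,0],"turn": 0},{"jaw": 0.33,"xyz": [0,0,0],"turn": 0},{"jaw": 0.34,"xyz": [0,0,0],"turn": 0},{"jaw": 0.35,"xyz": [0,0,0],"turn": 0},{"jaw": 0.36,"xyz": [0,0,0],"turn": 0}]}}

```text
time_s: 16.6
position: [462.5, 39.1, 6.4]
ee_rot: [0.146, 0.989, 0.0, 0.0]
wrist_force: [0.1, 0.4, 0.4]
grip_width: 56.4
```

{"method": "step_arm", "body": {"targets": [{"jaw": 0.365,"xyz": [0,0,0],"turn": 0},{"jaw": 0.37,"xyz": [0,0,0],"turn": 0},{"jaw": 0.375,"xyz": [0,0,0],"turn": 0},{"jaw": 0.38,"xyz": [0,0,0],"turn": 0},{"jaw": 0.385,"xyz": [0,0,0],"turn": 0}]}}

```text
time_s: 17.02
position: [462.4, 38.7, 6.4]
ee_rot: [0.146, 0.989, -0.0, -0.0]
wrist_force: [-0.5, -1.3, 0.3]
grip_width: 54.0
```

{"method": "step_arm", "body": {"targets": [{"jaw": 0.39,"xyz": [0,0,0],"turn": 0},{"jaw": 0.395,"xyz": [0,0,0],"turn": 0},{"jaw": 0.4,"xyz": [0,0,0],"turn": 0},{"jaw": 0.4,"xyz": [0,0,0],"turn": 0}]}}

```text
time_s: 17.35
position: [462.4, 38.7, 6.4]
ee_rot: [0.146, 0.989, -0.0, -0.0]
wrist_force: [0.5, -2.0, 0.4]
grip_width: 53.4
```

```bash
python3 v.py w11 210,120,310,220 235,130,315,210
```

```text
[-0.97123292 -2.10680671  1.14711598] [462.36954575  38.71350811   6.35377728]
```

View pics/w11.png

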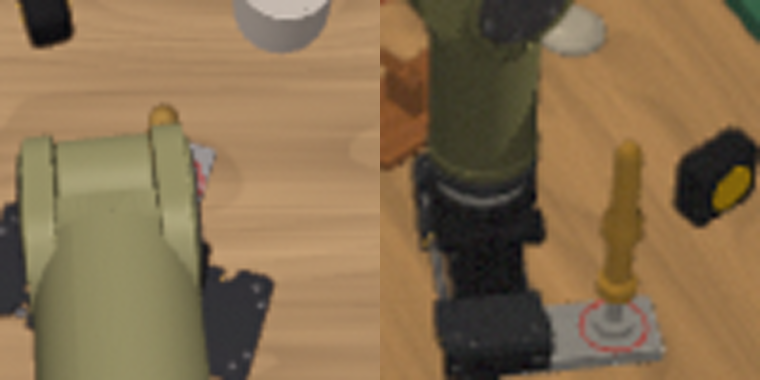

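{"method": "step_arm", "body": {"targets": [{"jaw": 0.5,"xyz": [0,0,0],"turn": 0},{"jaw": 0.5,"xyz": [0,-0.002,0],"turn": 0},{"jaw": 0.5,"xyz": [-0.0005,-0.006,0],"turn": 0},{"jaw": 0.5,"xyz": [-0.001,-0.011,0],"turn": 0},{"jaw": 0.5,"xyz": [-0.002,-0.017,0],"turn": 0}]}}

```text
time_s: 17.87
position: [462.0, 35.3, 6.4]
ee_rot: [0.144, 0.99, 0.002, 0.0]
wrist_force: [0.8, 6.8, -2.1]
grip_width: 53.4
```

{"method": "step_arm", "body": {"targets": [{"jaw": 0.5,"xyz": [-0.001,-0.007,0],"turn": 0},{"jaw": 0.5,"xyz": [-0.0015,-0.014,0],"turn": 0},{"jaw": 0.5,"xyz": [-0.0025,-0.021,0],"turn": 0},{"jaw": 0.5,"xyz": [-0.003,-0.028,0],"turn": 0},{"jaw": 0.5,"xyz": [-0.004,-0.035,0],"turn": 0}]}}

```text
time_s: 18.28
position: [460.5, 21.1, 6.4]
ee_rot: [0.144, 0.99, 0.002, 0.0]
wrist_force: [1.7, 6.7, -2.1]
grip_width: 53.6
```

```bash
python3 v.py w12 210,120,310,220 240,130,320,210
```

```text
[ 1.04785338  4.57438809 -3.35431529] [460.46579756  20.44360247   6.4142901 ]
```

View pics/w12.png

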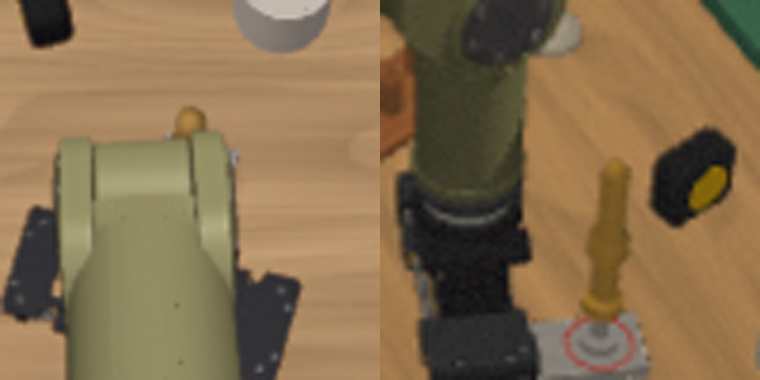

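{"method": "step_arm", "body": {"targets": [{"jaw": 0.5,"xyz": [-0.001,-0.008,0],"turn": 0},{"jaw": 0.5,"xyz": [-0.002,-0.017,0],"turn": 0},{"jaw": 0.5,"xyz": [-0.003,-0.026,0],"turn": 0},{"jaw": 0.5,"xyz": [-0.004,-0.035,0],"turn": 0},{"jaw": 0.5,"xyz": [-0.005,-0.044,0],"turn": 0}]}}

```text
time_s: 18.8
position: [458.5, 3.3, 6.4]
ee_rot: [0.144, 0.99, 0.001, 0.0]
wrist_force: [0.6, 6.3, -1.9]
grip_width: 53.6
```

{"method": "step_arm", "body": {"targets": [{"jaw": 0.5,"xyz": [-0.001,-0.009,0],"turn": 0},{"jaw": 0.5,"xyz": [-0.002,-0.018,0],"turn": 0},{"jaw": 0.5,"xyz": [-0.003,-0.027,0],"turn": 0},{"jaw": 0.5,"xyz": [-0.004,-0.036,0],"turn": 0},{"jaw": 0.5,"xyz": [-0.005,-0.045,0],"turn": 0}]}}

```text
time_s: 19.22
position: [456.5, -14.6, 6.4]
ee_rot: [0.144, 0.99, 0.001, 0.0]
wrist_force: [1.3, 6.4, -1.0]
grip_width: 53.4
```

{"method": "step_arm", "body": {"targets": [{"jaw": 0.5,"xyz": [-0.001,-0.009,0],"turn": 0},{"jaw": 0.5,"xyz": [-0.002,-0.018,0],"turn": 0},{"jaw": 0.5,"xyz": [-0.003,-0.027,0],"turn": 0},{"jaw": 0.5,"xyz": [-0.004,-0.036,0],"turn": 0},{"jaw": 0.5,"xyz": [-0.005,-0.045,0],"turn": 0}]}}

```text
time_s: 19.63
position: [454.6, -32.5, 6.4]
ee_rot: [0.144, 0.99, 0.001, 0.0]
wrist_force: [1.3, 6.7, -1.4]
grip_width: 53.5
```

```bash
python3 v.py w13 230,120,330,220 250,140,330,220
```

```text
[ 0.19653997  4.83522932 -1.36981021] [454.48239886 -33.49693094   6.40924436]
```

View pics/w13.png

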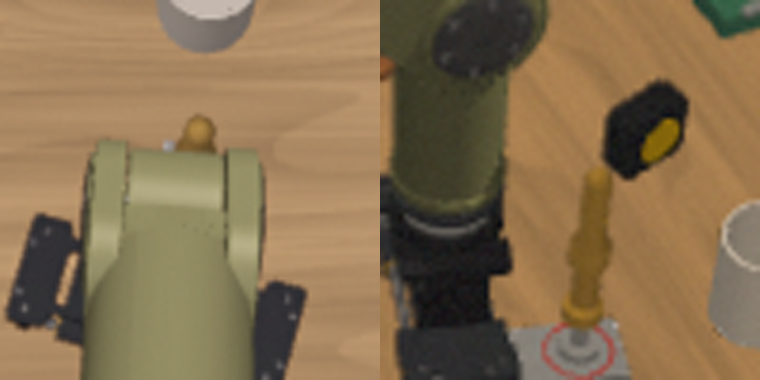

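```bash
python3 - <<'E'
from h import *
t=grab('top');s=grab('side')
i=t['pixels'];hsv=cv2.cvtColor(i,cv2.COLOR_RGB2HSV)
m=cv2.inRange(hsv,(0,0,90),(180,60,255));roi=np.zeros_like(m);roi[90:140,262:305]=255;m&=roi
n,l,st,c=cv2.connectedComponentsWithStats(m);k=1+np.argmax(st[1:,4]);ys,xs=np.nonzero(l==k)
b=(xs.mean(),ys.max());print(st[k],onz(t,[b,(xs.min(),ys.mean()),(xs.max(),ys.mean())],0).round())
E
```

```text
[271  94  28  40 802] [[ 662.  -75.    0.]
 [ 716.  -39.    0.]
 [ 715. -116.    0.]]
```

{"method": "step_arm", "body": {"targets": [{"jaw": 0.5,"xyz": [-0.001,-0.009,0],"turn": 0},{"jaw": 0.5,"xyz": [-0.0022,-0.019,0],"turn": 0},{"jaw": 0.5,"xyz": [-0.0034,-0.029,0],"turn": 0},{"jaw": 0.5,"xyz": [-0.0046,-0.039,0],"turn": 0},{"jaw": 0.5,"xyz": [-0.0058,-0.049,0],"turn": 0}]}}

```text
time_s: 20.25
position: [452.3, -52.4, 6.4]
ee_rot: [0.144, 0.99, 0.001, 0.0]
wrist_force: [0.8, 7.3, -0.4]
grip_width: 53.8
```

{"method": "step_arm", "body": {"targets": [{"jaw": 0.5,"xyz": [-0.001,-0.01,0],"turn": 0},{"jaw": 0.5,"xyz": [-0.0022,-0.02,0],"turn": 0},{"jaw": 0.5,"xyz": [-0.0034,-0.03,0],"turn": 0},{"jaw": 0.5,"xyz": [-0.0046,-0.04,0],"turn": 0},{"jaw": 0.5,"xyz": [-0.0058,-0.05,0],"turn": 0}]}}

```text
time_s: 20.67
position: [450.0, -72.3, 6.4]
ee_rot: [0.144, 0.99, 0.001, 0.0]
wrist_force: [0.8, 7.4, -0.2]
grip_width: 53.7
```

{"method": "step_arm", "body": {"targets": [{"jaw": 0.5,"xyz": [-0.001,-0.01,0],"turn": 0},{"jaw": 0.5,"xyz": [-0.0022,-0.02,0],"turn": 0},{"jaw": 0.5,"xyz": [-0.0034,-0.03,0],"turn": 0},{"jaw": 0.5,"xyz": [-0.0046,-0.04,0],"turn": 0},{"jaw": 0.5,"xyz": [-0.0058,-0.05,0],"turn": 0}]}}

```text
time_s: 21.08
position: [447.7, -92.1, 6.4]
ee_rot: [0.144, 0.99, 0.002, 0.0]
wrist_force: [0.9, 8.3, 0.1]
grip_width: 53.3
```

{"method": "step_arm", "body": {"targets": [{"jaw": 0.5,"xyz": [-0.001,-0.01,0],"turn": 0},{"jaw": 0.5,"xyz": [-0.0022,-0.02,0],"turn": 0},{"jaw": 0.5,"xyz": [-0.0034,-0.03,0],"turn": 0},{"jaw": 0.5,"xyz": [-0.0046,-0.04,0],"turn": 0},{"jaw": 0.5,"xyz": [-0.0058,-0.05,0],"turn": 0}]}}

```text
time_s: 21.5
position: [445.4, -111.9, 6.4]
ee_rot: [0.144, 0.99, 0.002, -0.0]
wrist_force: [0.7, 8.7, -0.2]
grip_width: 53.5
```

```bash
python3 v.py w14 260,120,360,220 250,160,350,260
```

```text
[0.98311542 5.25320595 0.14715801] [ 445.26083096 -113.15668999    6.41029263]
```

View pics/w14.png

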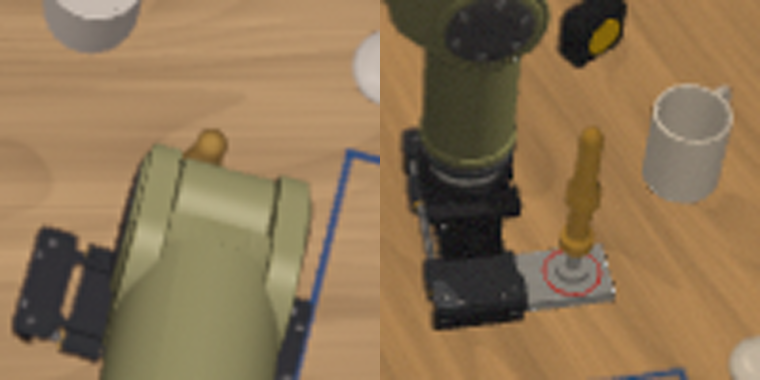

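{"method": "step_arm", "body": {"targets": [{"jaw": 0.5,"xyz": [-0.001,-0.009,0],"turn": 0},{"jaw": 0.5,"xyz": [-0.0022,-0.019,0],"turn": 0},{"jaw": 0.5,"xyz": [-0.0034,-0.029,0],"turn": 0},{"jaw": 0.5,"xyz": [-0.0046,-0.039,0],"turn": 0},{"jaw": 0.5,"xyz": [-0.0058,-0.049,0],"turn": 0}]}}

```text
time_s: 22.02
position: [443.2, -131.3, 6.4]
ee_rot: [0.144, 0.99, 0.002, -0.0]
wrist_force: [0.9, 8.2, 0.1]
grip_width: 53.5
```

{"method": "step_arm", "body": {"targets": [{"jaw": 0.5,"xyz": [-0.001,-0.01,0],"turn": 0},{"jaw": 0.5,"xyz": [-0.0022,-0.02,0],"turn": 0},{"jaw": 0.5,"xyz": [-0.0034,-0.03,0],"turn": 0},{"jaw": 0.5,"xyz": [-0.0046,-0.04,0],"turn": 0},{"jaw": 0.5,"xyz": [-0.0058,-0.05,0],"turn": 0}]}}

```text
time_s: 22.43
position: [440.9, -151.1, 6.4]
ee_rot: [0.144, 0.99, 0.002, -0.0]
wrist_force: [1.1, 7.7, 0.8]
grip_width: 53.5
```

{"method": "step_arm", "body": {"targets": [{"jaw": 0.5,"xyz": [-0.001,-0.01,0],"turn": 0},{"jaw": 0.5,"xyz": [-0.0022,-0.02,0],"turn": 0},{"jaw": 0.5,"xyz": [-0.0034,-0.03,0],"turn": 0},{"jaw": 0.5,"xyz": [-0.0046,-0.04,0],"turn": 0},{"jaw": 0.5,"xyz": [-0.0058,-0.05,0],"turn": 0}]}}

```text
time_s: 22.85
position: [438.7, -170.9, 6.4]
ee_rot: [0.144, 0.99, 0.002, -0.0]
wrist_force: [0.7, 9.4, 2.6]
grip_width: 53.6
```

{"method": "step_arm", "body": {"targets": [{"jaw": 0.5,"xyz": [-0.001,-0.01,0],"turn": 0},{"jaw": 0.5,"xyz": [-0.0022,-0.02,0],"turn": 0},{"jaw": 0.5,"xyz": [-0.0034,-0.03,0],"turn": 0},{"jaw": 0.5,"xyz": [-0.0046,-0.04,0],"turn": 0},{"jaw": 0.5,"xyz": [-0.0058,-0.05,0],"turn": 0}]}}

```text
time_s: 23.27
position: [436.5, -190.6, 6.4]
ee_rot: [0.144, 0.99, 0.002, -0.0]
wrist_force: [1.3, 9.6, 2.4]
grip_width: 53.6
```

{"method": "step_arm", "body": {"targets": [{"jaw": 0.5,"xyz": [-0.001,-0.01,0],"turn": 0},{"jaw": 0.5,"xyz": [-0.0022,-0.02,0],"turn": 0},{"jaw": 0.5,"xyz": [-0.0034,-0.03,0],"turn": 0},{"jaw": 0.5,"xyz": [-0.0046,-0.04,0],"turn": 0},{"jaw": 0.5,"xyz": [-0.0058,-0.05,0],"turn": 0}]}}

```text
time_s: 23.68
position: [434.2, -210.4, 6.4]
ee_rot: [0.144, 0.99, 0.003, -0.0]
wrist_force: [1.1, 10.8, 3.5]
grip_width: 53.9
```

```bash
python3 v.py w15 290,120,390,220 250,200,350,300
```

```text
[1.23473105 6.92629204 2.36105776] [ 434.04117833 -211.80563514    6.4120403 ]
```

View pics/w15.png

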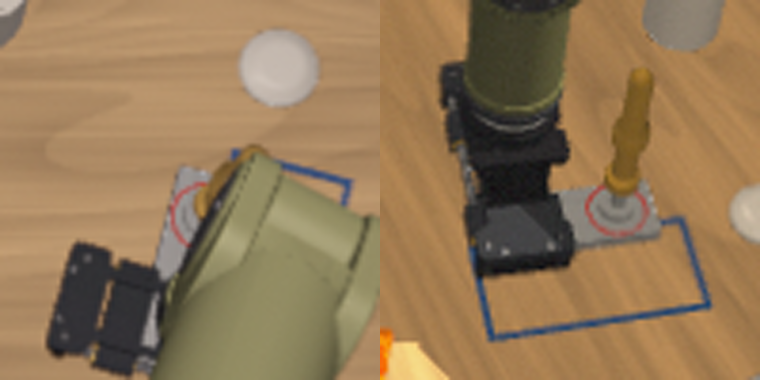

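{"method": "step_arm", "body": {"targets": [{"jaw": 0.5,"xyz": [-0.001,-0.009,0],"turn": 0},{"jaw": 0.5,"xyz": [-0.0022,-0.019,0],"turn": 0},{"jaw": 0.5,"xyz": [-0.0034,-0.029,0],"turn": 0},{"jaw": 0.5,"xyz": [-0.0046,-0.039,0],"turn": 0},{"jaw": 0.5,"xyz": [-0.0058,-0.049,0],"turn": 0}]}}

```text
time_s: 24.2
position: [432.1, -229.7, 6.4]
ee_rot: [0.144, 0.99, 0.003, -0.0]
wrist_force: [1.7, 11.7, 4.4]
grip_width: 53.6
```

{"method": "step_arm", "body": {"targets": [{"jaw": 0.5,"xyz": [-0.001,-0.01,0],"turn": 0},{"jaw": 0.5,"xyz": [-0.0022,-0.02,0],"turn": 0},{"jaw": 0.5,"xyz": [-0.0034,-0.03,0],"turn": 0},{"jaw": 0.5,"xyz": [-0.0044,-0.038,0],"turn": 0},{"jaw": 0.5,"xyz": [-0.005,-0.043,0],"turn": 0}]}}

```text
time_s: 24.62
position: [430.1, -247.2, 6.5]
ee_rot: [0.144, 0.99, 0.003, -0.0]
wrist_force: [1.0, 11.5, 4.5]
grip_width: 53.5
```

```bash
cat > ring.py <<'E'
from h import *
s=grab('side');hsv=cv2.cvtColor(s['pixels'],cv2.COLOR_RGB2HSV)
red=cv2.inRange(hsv,(0,100,60),(8,255,255))|cv2.inRange(hsv,(168,90,60),(180,255,255))
roi=np.zeros_like(red);roi[235:300,280:345]=255
ys,xs=np.nonzero(red&roi);P=onz(s,np.c_[xs,ys],14)[:,:2].astype(np.float32);e=cv2.fitEllipse(P)
ol=onz(s,[[0,0]],0)
print('ring',np.round(e[0],1),np.round(e[1],1),len(xs))
print('want ring',483.7+42*.966,-281-42*.261)
E
python3 ring.py; python3 v.py w16 290,120,390,220 250,200,350,300
```

```text
ring [ 527.3 -277. ] [49.  49.4] 27
want ring 524.2719999999999 -291.962
[0.80583172 9.98438612 3.12680516] [ 430.09032614 -247.5806945     6.45312288]
```

View pics/w16.png

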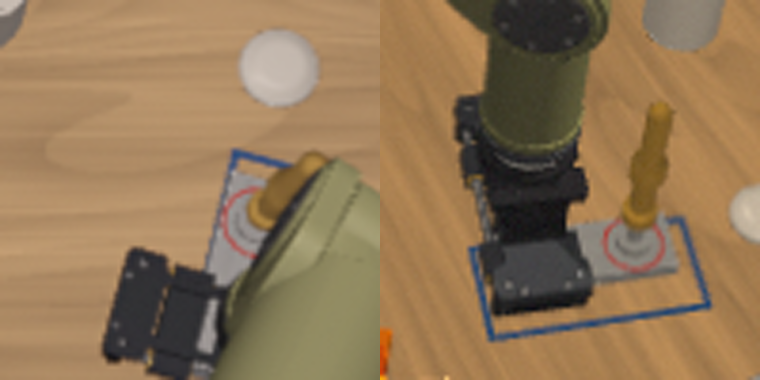

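{"method": "step_arm", "body": {"targets": [{"jaw": 0.5,"xyz": [-0.001,-0.008,0],"turn": 0},{"jaw": 0.5,"xyz": [-0.003,-0.018,0],"turn": 0},{"jaw": 0.5,"xyz": [-0.005,-0.028,0],"turn": 0},{"jaw": 0.5,"xyz": [-0.0065,-0.036,0],"turn": 0},{"jaw": 0.5,"xyz": [-0.0075,-0.0425,0],"turn": 0}]}}

```text
time_s: 25.18
position: [427.4, -264.1, 6.5]
ee_rot: [0.144, 0.99, 0.003, -0.0]
wrist_force: [2.0, 10.9, 4.9]
grip_width: 53.3
```

{"method": "step_arm", "body": {"targets": [{"jaw": 0.5,"xyz": [0,-0.001,0],"turn": 0},{"jaw": 0.5,"xyz": [0,-0.001,0],"turn": 0},{"jaw": 0.5,"xyz": [0,-0.001,0],"turn": 0}]}}

```text
time_s: 25.43
position: [427.2, -264.9, 6.4]
ee_rot: [0.144, 0.99, 0.002, -0.0]
wrist_force: [1.2, 8.5, 3.5]
grip_width: 53.6
```

```bash
python3 ring.py; python3 v.py w17 290,120,390,220 250,200,350,300
```

```text
ring [ 524.8 -294.5] [48.2 49.6] 28
want ring 524.2719999999999 -291.962
[1.73049167 9.52596018 3.92521449] [ 427.24058958 -264.89203483    6.44404009]
```

View pics/w17.png

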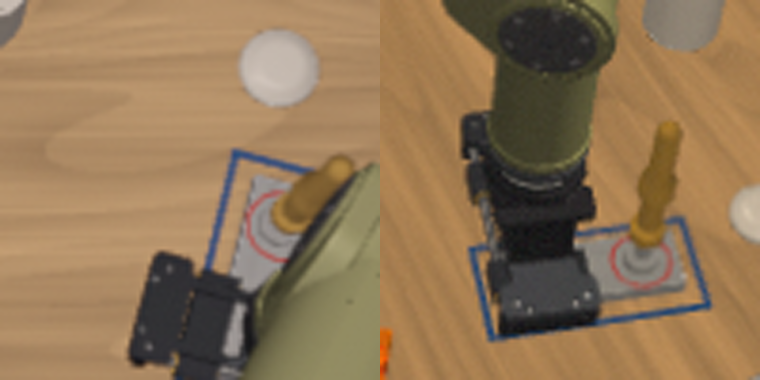

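{"method": "step_arm", "body": {"targets": [{"jaw": 0.5,"xyz": [0,0.0015,0],"turn": 0},{"jaw": 0.5,"xyz": [0,0.003,0],"turn": 0},{"jaw": 0.5,"xyz": [0,0.0045,0],"turn": 0},{"jaw": 0.5,"xyz": [0,0.0045,0],"turn": 0}]}}

```text
time_s: 25.92
position: [427.3, -264.8, 6.4]
ee_rot: [0.144, 0.99, 0.001, 0.0]
wrist_force: [2.5, 5.2, 0.2]
grip_width: 53.6
```

{"method": "step_arm", "body": {"targets": [{"jaw": 0.5,"xyz": [0.001,0.002,0],"turn": 0},{"jaw": 0.5,"xyz": [0.002,0.0045,0],"turn": 0},{"jaw": 0.5,"xyz": [0.002,0.0055,0],"turn": 0},{"jaw": 0.5,"xyz": [0.002,0.0055,0],"turn": 0}]}}

```text
time_s: 26.25
position: [427.4, -264.6, 6.4]
ee_rot: [0.146, 0.989, -0.0, 0.001]
wrist_force: [4.7, 2.7, -1.9]
grip_width: 53.7
```

{"method": "step_arm", "body": {"targets": [{"jaw": 0.5,"xyz": [0.002,0.001,0],"turn": 0},{"jaw": 0.5,"xyz": [0.004,0.002,0],"turn": 0},{"jaw": 0.5,"xyz": [0.004,0.002,0],"turn": 0}]}}

```text
time_s: 26.5
position: [427.4, -264.4, 6.4]
ee_rot: [0.146, 0.989, -0.0, -0.001]
wrist_force: [-0.7, 1.3, 2.7]
grip_width: 53.6
```

Nearly unloaded. Open slowly.

{"method": "step_arm", "body": {"targets": [{"jaw": 0.385,"xyz": [0,0,0],"turn": 0},{"jaw": 0.38,"xyz": [0,0,0],"turn": 0},{"jaw": 0.37,"xyz": [0,0,0],"turn": 0},{"jaw": 0.35,"xyz": [0,0,0],"turn": 0},{"jaw": 0.32,"xyz": [0,0,0],"turn": 0}]}}

```text
time_s: 26.92
position: [428.5, -264.3, 6.4]
ee_rot: [0.146, 0.989, -0.0, 0.0]
wrist_force: [0.5, -0.5, 0.2]
grip_width: 57.2
```

{"method": "step_arm", "body": {"targets": [{"jaw": 0.27,"xyz": [0,0,0],"turn": 0},{"jaw": 0.2,"xyz": [0,0,0],"turn": 0},{"jaw": 0.1,"xyz": [0,0,0],"turn": 0},{"jaw": 0,"xyz": [0,0,0],"turn": 0},{"jaw": 0,"xyz": [0,0,0],"turn": 0}]}}

```text
time_s: 27.33
position: [428.3, -263.9, 6.4]
ee_rot: [0.146, 0.989, 0.0, 0.0]
wrist_force: [0.3, 0.8, -0.3]
grip_width: 81.4
```

```bash
python3 ring.py; python3 v.py w18 290,120,390,220 250,200,350,300
```

```text
ring [ 524.7 -294.8] [48.4 50.3] 30
want ring 524.2719999999999 -291.962
[-1.02551226 -0.57921633 -0.14691211] [ 428.33541541 -263.90685183    6.38225937]
```

View pics/w18.png

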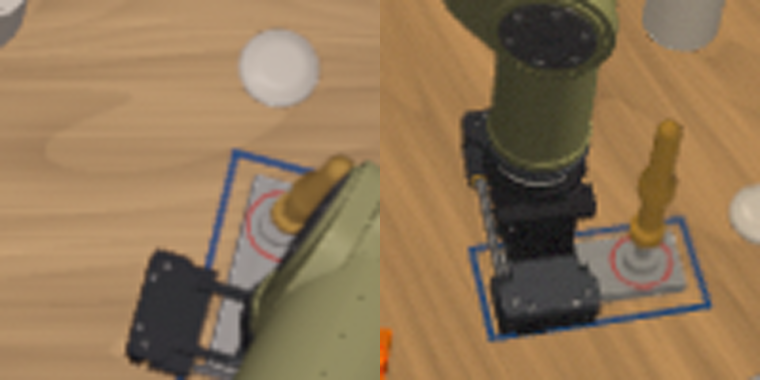

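{"method": "step_arm", "body": {"targets": [{"jaw": 0,"xyz": [0,0,0.03],"turn": 0},{"jaw": 0,"xyz": [0,0,0.09],"turn": 0},{"jaw": 0,"xyz": [0,0,0.16],"turn": 0},{"jaw": 0,"xyz": [0,0,0.24],"turn": 0},{"jaw": 0,"xyz": [0,0,0.32],"turn": 0}]}}

```text
time_s: 27.9
position: [427.8, -264.1, 136.4]
ee_rot: [0.146, 0.989, -0.0, -0.0]
wrist_force: [1.4, 0.3, 0.6]
grip_width: 87.1
```

{"method": "step_arm", "body": {"targets": [{"jaw": 0,"xyz": [0,0,0.08],"turn": 0},{"jaw": 0,"xyz": [0,0,0.16],"turn": 0},{"jaw": 0,"xyz": [0,0,0.24],"turn": 0},{"jaw": 0,"xyz": [0,0.06,0.26],"turn": 0},{"jaw": 0,"xyz": [0,0.13,0.26],"turn": 0}]}}

```text
time_s: 28.32
position: [429.4, -214.4, 243.0]
ee_rot: [0.148, 0.989, -0.001, 0.004]
wrist_force: [0.9, 0.0, 0.4]
grip_width: 87.4
```

{"method": "step_arm", "body": {"targets": [{"jaw": 0,"xyz": [0,0.1,0],"turn": 0},{"jaw": 0,"xyz": [0,0.2,0],"turn": 0},{"jaw": 0,"xyz": [0,0.3,0],"turn": 0},{"jaw": 0,"xyz": [0,0.4,0],"turn": 0},{"jaw": 0,"xyz": [0,0.45,0],"turn": 0}]}}

```text
time_s: 28.73
position: [427.8, -27.1, 239.4]
ee_rot: [0.143, 0.99, 0.001, 0.001]
wrist_force: [-0.1, -0.2, 0.0]
grip_width: 87.2
```

{"method": "step_arm", "body": {"targets": [{"jaw": 0,"xyz": [0,0,0],"turn": 0},{"jaw": 0,"xyz": [0,0,0],"turn": 0},{"jaw": 0,"xyz": [0,0,0],"turn": 0},{"jaw": 0,"xyz": [0,0,0],"turn": 0}]}}

```text
time_s: 29.07
position: [428.3, -33.6, 238.8]
ee_rot: [0.147, 0.989, -0.0, 0.0]
wrist_force: [0.2, -0.4, -0.5]
grip_width: 86.9
```

```bash
python3 ring.py; python3 v.py w19 310,140,410,240 250,200,350,300
python3 - <<'E'
from h import *
from m1 import rect
t=grab('top');hsv=cv2.cvtColor(t['pixels'],cv2.COLOR_RGB2HSV)
roi=np.zeros(hsv.shape[:2],np.uint8);roi[150:240,330:390]=255
rect(cv2.inRange(hsv,(100,70,40),(130,255,200))&roi,t,0,'outline')
m=cv2.inRange(hsv,(0,0,80),(180,60,255))|cv2.inRange(hsv,(0,100,60),(8,255,255))|cv2.inRange(hsv,(170,90,60),(180,255,255))
m=cv2.morphologyEx(m&roi,cv2.MORPH_CLOSE,np.ones((3,3)))
rect(m,t,14,'bar');cv2.imwrite('pics/mb.png',m)
E
```

```text
ring [ 524.7 -294.8] [48.4 50.3] 30
want ring 524.2719999999999 -291.962
[-1.14026434 -0.48994782 -0.73852173] [428.27649019 -33.0936037  238.47492366]
outline c 481.2 -234.7 LxW 154.7 14.4 ang 169.1
bar c 480.9 -277.5 LxW 186.5 92.2 ang 164.5
```

View pics/w19.png

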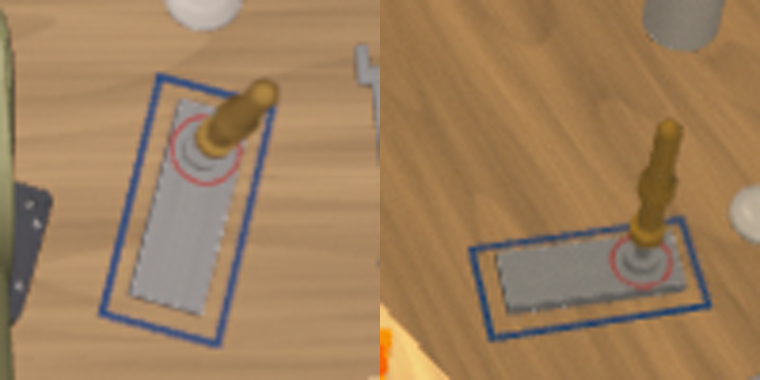

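View pics/w19t.png

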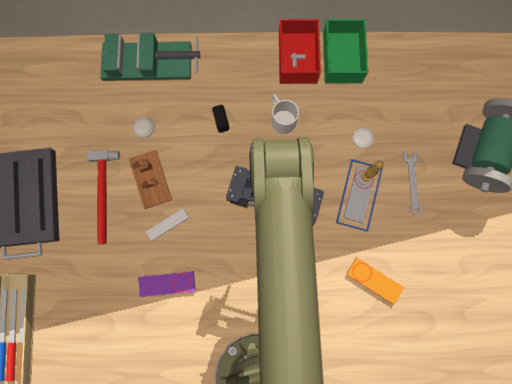

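```bash
python3 - <<'E'
from h import *
t=grab('top');s=grab('side')
# overlay a vertical spire at ring
for d,f,x0,y0 in((t,'f1.png',330,150),(s,'f2.png',290,220)):
    k=7;im=cv2.resize(d['pixels'][y0:y0+55,x0:x0+55,::-1],None,fx=k,fy=k,interpolation=cv2.INTER_CUBIC)
    th=np.linspace(0,2*np.pi,40)
    for z,r,c in((14,15,(255,255,255)),(14,25,(0,0,255)),(51,15,(0,0,0)),(111,15,(0,255,0)),(127,15,(0,255,0)),(191,10,(255,0,0))):
        P=np.c_[524.7+r*np.cos(th),-294+r*np.sin(th),np.full(40,z)]
        for q in((proj(d,P)-[x0,y0]+.5)*k).astype(int): cv2.circle(im,tuple(map(int,q)),1,c,-1)
    cv2.imwrite('pics/'+f,im)
cv2.imwrite('pics/f.png',np.hstack([cv2.imread('pics/f1.png'),cv2.imread('pics/f2.png')]))
E
```

```text
(no output)
```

View pics/f.png

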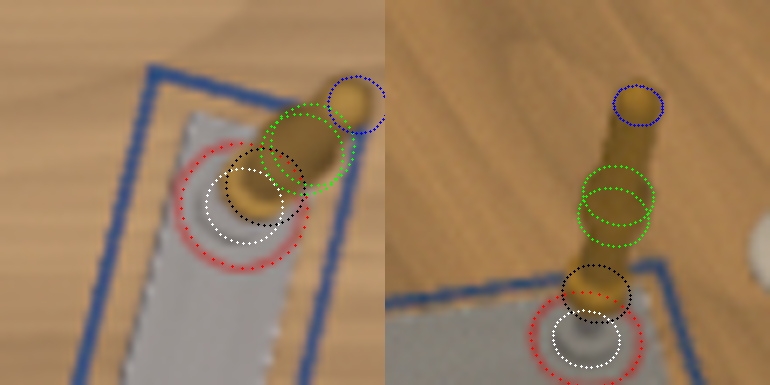

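```bash
python3 -c "
from station import ctrl
print(ctrl.finish_job(), ctrl.read_state()['time_s'])"
```

```text
the job is handed in; nothing more can be done
the job is handed in; nothing more can be done
```

The spire is standing upright in the red ring, the bar lies inside the blue outline, and the job was handed in at about 29 s of the 61 s allowed.

- **Uprighting the spire:** I gripped its neck. The tool can't tilt, so I swung the spire upright in the pads by drawing its lower end against the cradle's fixed post.
- **Setting it down:** I felt the foot touch at about 37 mm below the spire's origin, pressed with at most about 15 N to take out the last 1–1.5° of tilt, and let go.
- **Stand-still check:** it stood free for more than a second before I touched the bar. The images bracketing that were about 0.9 s apart and showed no change. I took no separate measurement over one full second.
- **Sliding the bar:** I gripped the bare end and slid the bar about 305 mm at about 48 mm/s. I then eased off the side load before opening the fingers.

**Last checks:**
- The side camera put the ring within about 3 mm of where it should be, and it read the same before and after the arm backed away.
- The bar sat clear inside the blue lines on all sides. Both views matched an upright spire, with the foot within about 3 mm of the ring's centre.
- The other things on the bench looked to be where they started, judged by eye.

**Check that failed:** the final automatic outline and bar fit from the top view was no good, because the bar and painted lines merged in the colour mask. I judged that last fit from the image corners and the ring position instead. The top and side cameras also disagreed by about 2 mm throughout, within the stated calibration.

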